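# Stand the tipped mould core up and close the side slide to its ball notch

## Robot

A 6-joint arm with a two-finger parallel gripper is mounted at the origin on the work surface. World frame = base frame: x ahead of the robot, y to its left, z up, the work surface at z = 0. Lengths are in mm, angles in rad, forces in N, time in s.
With the tool pointing down it reaches from about 350 to 875 mm from the base axis. Payload 15.5 kg.
Tool frame: the origin (TCP) lies at the centre of the arm's flange, where the gripper is bolted on; the fingertips stand r.tcp_to_tips ahead of it and the grasp point (between the pads) lies 155 mm ahead of it (r.tcp_to_tips is the distance from the TCP to the fingertips, in mm); z points along the fingers, y is the direction in which the jaws open and shut (so a half turn about z gives the same grasp; the last joint's range is limited). The gripper opens to 85 mm and grips with 20 to 120 N. Pads are 22 mm wide; open, the fingers measure 114 mm over their backs; the gripper's body (76 mm by 85 mm) begins 54 mm behind the grasp point. The pads swing forward as they close: fully open they stand 13 mm farther back than shut.
Start: joints at [-1.266, 0.494, 1.345, -0, 1.302, -0.096], TCP at [243.273, -575.714, 404.677] pointing down, gripper open.
Joint ranges: [-2.91, 2.91], [-0.82, 2.16], [0.22, 2.67], [-1.22, 4.37], [0.12, 2.79], [-3.08, 3.08]. Speed limits (rad/s): [1.89, 1.89, 2.57, 3.01, 3.01, 3.01].

## Interface

Orientations are given as a 3x3 rotation matrix whose columns are the frame's x, y, z axes.
In Python, from plant import readout, viewer, sign_off, r gives the robot as it stands.
- The arm moves only by the tool send_rows, never from a script. Its argument "commands" is a list of rows, each an object of numbers: "tx", "ty", "tz": the shift along the tool's x, y, z in m; "rx", "ry", "rz": the turn, a rotation vector about the tool's x, y, z in degrees; "hand": the opening, from 0 (shut) to 1 (fully open). A call has 1 to 12 rows; each row is the pose to reach, as a shift and turn from the pose commanded when the call began, along the tool's axes at that moment; what a row does not reach only later rows make up. A row lasts 1/12 s, in which the tool goes at most 41.7 mm and 7.16 degrees, less where a joint would pass 70% of its speed; a pose out of reach is approached as far as the arm can. A call with a gripper value outside its range is refused whole. The fingers move at their own pace and stop on an object; "force" is the grip in N (left out, the last holds). Time passes only in rows, so rows that repeat a pose let the fingers close. It gives the time, the measured TCP pose, the force and the opening at its end, in the units of the state.
- readout.observe(): the state, without advancing time (a new reading comes with each control period).
- viewer.capture(name): name is "scene" or "side" or "wrist"; returns the picture (420x560x3 uint8, blue, green, red); there is no depth.
- viewer.camera_model(name): a dict with "mtx" (3x3 intrinsics, pixels), "R" (3x3) and "t" (3): a world point X has camera coordinates R X + t; the wrist camera has in their place "tool_from_camera" (4x4, takes a point from camera to tool coordinates, whose origin is the TCP and whose axes are the flange's). Camera axes: x right, y down, z forward; pixel columns grow to the right and rows downward; lengths in mm; the calibration is good to about 2 mm. A picture is of the moment at which its call begins: read the wrist's pose just before it. camera_model takes no time and is no camera call.
- sign_off(): hands the job in, once; it reports no verdict.
The state is a dict: "clock": time; "q": joint angles; "qd": joint speeds; "joint_efforts": joint torques, N m; "tool_pos": TCP position; "ee_rot": TCP orientation; "force": force on the tool from outside, world axes, zero at the start; "ft_torque": the same for the moment, N m; "gripper_width": opening from 0.0 (shut) to 1.0 (fully open).
Only numpy, scipy, OpenCV 4.12 (cv2) and the standard library are available. Lean on these libraries where they do the work, as an engineer would, in place of code of your own. Each camera call takes 0.05 s, during which the arm holds its last target.

## Task

One of the three loose cores in the mould's lane has tipped over in front of the side slide: stand it upright in the lane again next to the other two and let go of it, without knocking those two over. Then take hold of the slide and push it along its guides towards the cores until you feel the spring ball in the retainer drop into the notch on the slide's tail bar; do not run on past the notch, and finish there, still holding the slide. Leave everything else on the mould and the bench where it is.

Things in the scene. Friction and masses are not known exactly. Their poses are not given: they have to be found in the camera images.
- mould: Injection mould half on its back, fixed to the bench, 236 x 340 mm; parting face level, 80 mm up. Origin: centre of underside. y runs along the lane from slide to cores. Lane: groove 42 mm wide, 4 mm deep at x = 0 (floor 76 mm up), closed at +y, open towards the slide. Guide pillars 18 mm across, 30 mm tall at x +-78, y +-148 mm on the face.
- lane_end (a point): Point on the lane floor, mid-width, at the closed end wall of the lane (mould x 0, y +130 mm, z 76 mm), axes as the mould's. Cores stand against one another from here towards -y; the third one stands with its axis about 85 to 100 mm from this point.
- core_a: Steel loose core, 72 mm tall: foot flange 34 mm across, 8 mm thick; shank 24 mm across up to 62 mm; taper to 16 mm. 0.2 to 0.3 kg, centre of mass 31 mm above the foot. Origin: centre of the foot's underside; z runs to the tip. Stands in the lane, nearest the end wall.
- core_b: Steel loose core, 72 mm tall: foot flange 34 mm across, 8 mm thick; shank 24 mm across up to 62 mm; taper to 16 mm. 0.2 to 0.3 kg, centre of mass 31 mm above the foot. Origin: centre of the foot's underside; z runs to the tip. Stands in the lane beside core_a, on the slide's side.
- core_tipped: Steel loose core, 72 mm tall: foot flange 34 mm across, 8 mm thick; shank 24 mm across up to 62 mm; taper to 16 mm. 0.2 to 0.3 kg, centre of mass 31 mm above the foot. Origin: centre of the foot's underside; z runs to the tip. Lies tipped in the lane along it, foot towards the standing cores and tip towards the slide, resting on the flange's edge and on the shank, so its tip points about 5 degrees below level.
- slide (a joint): Travel of the side slide along the mould's +y, m: 0 fully back, grows towards the cores, at most 0.074; starts at 0 to 0.008. Friction 2 to 3 N; stays where left. The ball meets the notch at 0.055 to 0.065, depending on where the retainer is bolted: a pull of about 8 N into it over the last 2.5 mm, then as much against leaving it over the next 2.5 mm. Farther on the nose rams the cores.
- slide_grip (a point): Middle of the slide's body, 14 mm above the parting face: steel block 40 mm wide across the lane, flat upright flanks, 45 mm long, top 26 mm above the face; from this point 20 mm forward (mould +y) and, at the top, 16 mm back. Grip here, across the lane; the face beside the block is flat and free. The slide moves along the mould's y only.
- slide_nose (a point): Middle of the front end face of the slide's nose (34 mm wide, 25 mm long, top 10 mm above the parting face), which faces the cores; 45 mm ahead of slide_grip.
- slide_notch (a point): Middle of the V notch, at the level of the tail bar's top. The tail bar (14 mm wide, top 13 mm above the parting face) runs back from the slide's body through the retainer; the notch crosses it 117 mm behind slide_grip.
- ball_point (a point): The point of the retainer's spring ball where it rides on the tail bar's top, axes as the mould's. The slide is at the notch when slide_notch is here along y. The retainer is a dark steel bridge, 70 mm wide and 36 mm tall, bolted to the mould's face over the tail bar.
- hex_key: Bystander, leave alone: hex key, L-shaped dark bar 7 mm thick, 97 by 27 mm, lying on the mould's face on the robot's side of the lane. Origin at its underside.
- eye_bolt: Bystander, leave alone: steel lifting eye bolt, about 39 mm tall, standing on the mould's face on the far side of the lane. Origin at its underside.
- drift: Bystander, leave alone: brass drift, a plain round bar 18 mm by 130 mm lying on the bench. Origin at its underside.
- caliper: Bystander, leave alone: digital caliper, 200 mm long, lying on the bench. Origin at its underside.
- oil_bottle: Bystander, leave alone: white oil bottle, 56 mm across, 150 mm tall, on the bench. Origin at its underside.
- spray_can: Bystander, leave alone: aluminium spray can, 64 mm across, 190 mm tall, on the bench. Origin at its underside.
- mallet: Bystander, leave alone: small rubber mallet with a wooden handle, 150 mm long, lying on the bench. Origin at its underside.

How it is judged (in metres and radians):
On the way, in this order (a step that is already met when the one before it is completed fails the run):
1. the tipped core stands upright on the lane floor between core_b and the slide, let go (angle between core_tipped's own z axis and vertical below 0.08 rad and x of core_tipped in the frame of lane_end between -0.007 and 0.007 m and z of core_tipped in the frame of lane_end between -0.003 and 0.003 m and y of core_tipped in the frame of lane_end between -0.13 and -0.06 m and contact force between the fingers and core_tipped below 0.1 N), for 0.2 s.
2. the slide is held in the fingers with the ball in the notch (y of slide_notch in the frame of ball_point between -0.0025 and 0.0025 m and contact force between the fingers and slide above 2 N and velocity of joint slide between -0.01 and 0.01 m/s), for 0.3 s.
At the end, for the whole second after the job is handed in: The notch is within 2.5 mm of the ball along the slide's travel, the slide is at rest and the fingers hold or press its body with more than 2 N; all three cores stand upright (within 0.08 rad) on the lane floor, at rest, axes within 105 mm of the lane's end wall (all of step 2 and angle between each of core_a, core_b, core_tipped's own z axis and vertical below 0.08 rad and x of core_a in the frame of lane_end between -0.007 and 0.007 m and y of core_a in the frame of lane_end between -0.105 and 0 m and z of core_a in the frame of lane_end between -0.003 and 0.003 m and x of core_b in the frame of lane_end between -0.007 and 0.007 m and y of core_b in the frame of lane_end between -0.105 and 0 m and z of core_b in the frame of lane_end between -0.003 and 0.003 m and x of core_tipped in the frame of lane_end between -0.007 and 0.007 m and y of core_tipped in the frame of lane_end between -0.105 and 0 m and z of core_tipped in the frame of lane_end between -0.003 and 0.003 m and linear speed of each of core_a, core_b, core_tipped below 0.02 m/s); the arm keeps its last pose, push and grip.
It fails at once if a standing core is knocked over (angle between any of core_a, core_b's own z axis and vertical above 0.5 rad).
It fails at once if the slide is run more than 6 mm past the notch (y of slide_notch in the frame of ball_point above 0.006 m).
It fails at once if a bystander is moved more than 30 mm (distance of any of hex_key, eye_bolt, drift, caliper, oil_bottle, spray_can, mallet from where it was at the start of the episode above 0.03 m).
It also fails if it takes over 67 s, if anything falls off the work surface, if the arm or the gripper's body presses on something with over 40 N, if the wrist force passes 120 N, or if a joint passes its speed limit or range.

## Working session

There is one attempt and no reset: what is moved stays moved. The work goes in short steps, Python scripts to look and compute and a tool call to move; the robot and the scene stay as the last step left them, time stands still between calls to the robot, and variables do not carry over. Pictures are saved under pics/ and viewed, and the job is handed in when it is done.

Besides the shell and the picture viewer there is one more tool, called after "Emit:" as name(argument=value, ...) on one line, values as JSON. send_rows: Moves the arm, as the interface text tells. Its arguments: {"type":"object","properties":{"commands":{"type":"array","items":{"type":"object","properties":{"tx":{"type":"number"},"ty":{"type":"number"},"tz":{"type":"number"},"rx":{"type":"number"},"ry":{"type":"number"},"rz":{"type":"number"},"hand":{"type":"number"}}}},"force":{"type":"number"}},"required":["commands"]}

```bash
ls; mkdir -p pics
python3 - <<'E'
from plant import readout, viewer, r
import cv2
s=readout.observe(); print(s); print(r.tcp_to_tips)
for n in("scene","side","wrist"):
    cv2.imwrite(f"pics/{n}0.png",viewer.capture(n)); print(n,viewer.camera_model(n))
E
```

```text
pics
{'clock': 0.0, 'q': array([-1.26647704e+00,  4.94191354e-01,  1.34614156e+00,  1.07154943e-05,
        1.30253847e+00, -9.54835783e-02]), 'qd': array([-0.00011283, -0.0002777 ,  0.0009547 ,  0.00016197, -0.0004077 ,
        0.00010777]), 'joint_efforts': array([-5.13102732e-04, -8.82166314e+01, -3.83854544e+01, -1.69712820e-05,
        1.03767010e-02, -4.35609070e-05]), 'tool_pos': array([ 243.23943211, -575.55398412,  404.0915149 ]), 'ee_rot': array([[ 9.21138878e-01,  3.89233898e-01, -3.73306663e-04],
       [ 3.89234055e-01, -9.21138076e-01,  1.22307182e-03],
       [ 1.32194031e-04, -1.27192267e-03, -9.99999182e-01]]), 'force': array([-0.82194549, -0.84550493,  0.20474468]), 'ft_torque': array([ 0.00962097,  0.0086433 , -0.01955177]), 'gripper_width': 0.9986763931480486}
173.4
scene {'mtx': array([[399.15065089,   0.        , 279.23049265],
       [  0.        , 399.15065089, 211.12858414],
       [  0.        ,   0.        ,   1.        ]]), 'R': array([[-0.63345187,  0.77375303,  0.00670602],
       [ 0.55138148,  0.45744842, -0.69765278],
       [-0.54287861, -0.43823189,
[... 284 characters left out ...]
0.01010324],
       [-0.29698554,  0.40304346, -0.86565325],
       [ 0.52965329, -0.68478101, -0.50054208]]), 't': array([ 409.27075599,  210.18469843, 1341.87813038])}
wrist {'mtx': array([[369.87107176,   0.        , 278.04255687],
       [  0.        , 369.87107176, 214.1244179 ],
       [  0.        ,   0.        ,   1.        ]]), 'tool_from_camera': array([[ 1.37301333e-04, -9.61041950e-01, -2.76402516e-01,
         6.95030591e+01],
       [ 9.99999001e-01, -2.56864793e-04,  1.38985362e-03,
         1.59562593e-01],
       [-1.40670571e-03, -2.76402431e-01,  9.61040955e-01,
         3.10390987e+01],
       [ 0.00000000e+00,  0.00000000e+00,  0.00000000e+00,
         1.00000000e+00]])}
```

View pics/scene0.png

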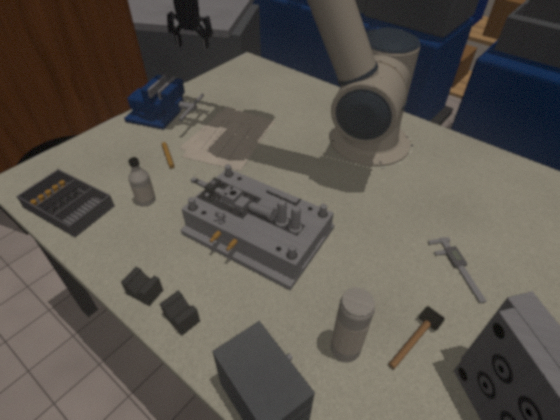

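View pics/side0.png

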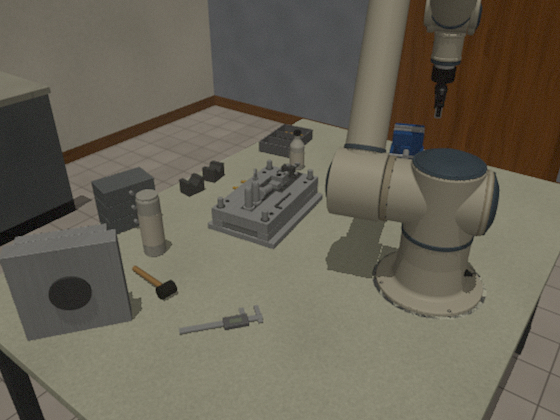

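View pics/wrist0.png

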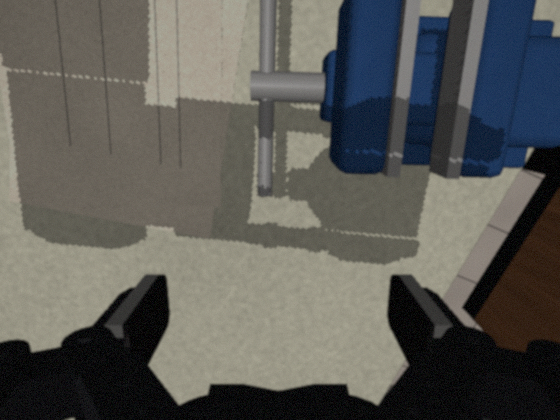

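The scene view shows the mould near (258,222), with two cores standing around (290,215). The side view has it at (267,200). I'll enlarge the mould in both.

Run:
```python
import cv2
a=cv2.imread("pics/scene0.png")[155:285,170:345]; cv2.imwrite("pics/scene0c.png",cv2.resize(a,None,fx=4.5,fy=4.5,interpolation=cv2.INTER_CUBIC))
a=cv2.imread("pics/side0.png")[125:245,200:330]; cv2.imwrite("pics/side0c.png",cv2.resize(a,None,fx=5,fy=5,interpolation=cv2.INTER_CUBIC))
```

```text
(no output)
```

View pics/scene0c.png

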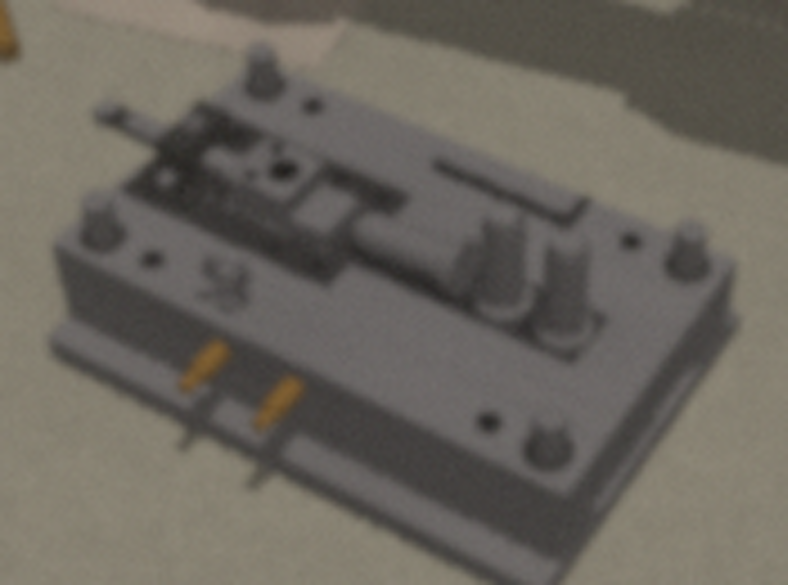

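View pics/side0c.png

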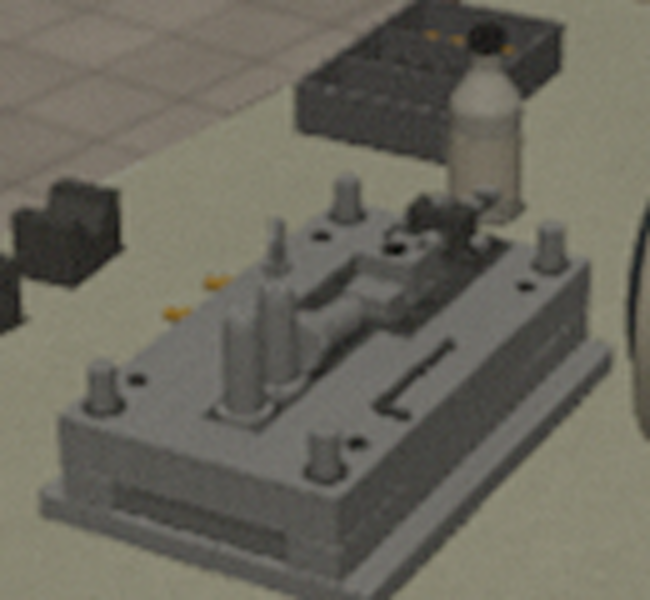

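The scene crop shows all four pillars, and the tipped core lying between the slide and the two standing cores. Next I'll cast the pillar tops onto z=110.

```bash
cat > h.py <<'E'
import numpy as np, cv2
from plant import readout, viewer, r
def cam(n,s=None):
    m=viewer.camera_model(n)
    if n!="wrist": return m["mtx"],np.array(m["R"]),np.array(m["t"])
    s=s or readout.observe(); T=m["tool_from_camera"]; Rw=s["ee_rot"]@T[:3,:3]; pw=s["ee_rot"]@T[:3,3]+s["tool_pos"]
    return m["mtx"],Rw.T,-Rw.T@pw
def cast(c,uv,z):
    K,R,t=c; d=R.T@np.linalg.solve(K,[uv[0],uv[1],1.]); o=-R.T@t
    return o+d*(z-o[2])/d[2]
def proj(c,X):
    K,R,t=c; p=K@(R@np.asarray(X,float)+t); return p[:2]/p[2]
def fit(P,M): # 2D rigid: P world xy, M mould xy
    P=np.array(P)[:,:2];M=np.array(M,float);pc=P.mean(0);mc=M.mean(0)
    H=(M-mc).T@(P-pc);a=np.arctan2(H[0,1]-H[1,0],H[0,0]+H[1,1]);R=np.array([[np.cos(a),-np.sin(a)],[np.sin(a),np.cos(a)]])
    t=pc-R@mc; return a,R,t,P-(M@R.T+t)
E
python3 - <<'E'
from h import *
np.set_printoptions(precision=1,suppress=True)
c=cam("scene")
P=[cast(c,(x/4.5+170,y/4.5+155),110) for x,y in((262,48),(100,200),(690,228),(550,428))]
print(np.array(P))
for M in([(-78,-148),(78,-148),(-78,148),(78,148)],[(78,-148),(-78,-148),(78,148),(-78,148)]):
    a,R,t,e=fit(P,M);print(np.degrees(a),t,e)
c=cam("side")
P=[cast(c,(x/5+200,y/5+125),110) for x,y in((347,180),(552,228),(102,366),(326,436))]
print(np.array(P))
for M in([(78,-148),(-78,-148),(78,148),(-78,148)],):
    a,R,t,e=fit(P,M);print(np.degrees(a),t,e)
E
```

```text
[[ 500.1 -173.8  110. ]
 [ 654.  -149.6  110. ]
 [ 460.8  117.9  110. ]
 [ 621.5  145.1  110. ]]
7.484636140505178 [559.1 -15.1] [[-1.  -1.8]
 [-1.7  2.1]
 [-1.7 -3.6]
 [ 4.4  3.3]]
6.059969158980758 [559.1 -15.1] [[-152.2  -19.8]
 [ 156.8   20.9]
 [-160.2  -22.4]
 [ 155.6   21.3]]
[[ 648.5 -156.3  110. ]
 [ 494.  -178.   110. ]
 [ 608.6  135.5  110. ]
 [ 450.3  119.4  110. ]]
7.818457402498356 [550.4 -19.9] [[ 0.8 -0.5]
 [ 0.8 -0.9]
 [ 1.1 -1.9]
 [-2.6  3.3]]
```

Both views agree: mould centre about (555,-17), yaw about 7.6°. The next step is to bring the wrist camera over the mould.

Emit:
send_rows(commands=[{"tx":0.042,"ty":-0.033,"tz":0,"rz":-6,"hand":1},{"tx":0.084,"ty":-0.066,"tz":0,"rz":-12},{"tx":0.126,"ty":-0.098,"tz":0,"rz":-18},{"tx":0.168,"ty":-0.131,"tz":0,"rz":-24},{"tx":0.21,"ty":-0.164,"tz":0,"rz":-30},{"tx":0.252,"ty":-0.197,"tz":0,"rz":-36},{"tx":0.294,"ty":-0.229,"tz":0,"rz":-42},{"tx":0.336,"ty":-0.262,"tz":0,"rz":-48},{"tx":0.378,"ty":-0.295,"tz":0,"rz":-54},{"tx":0.42,"ty":-0.328,"tz":0,"rz":-60},{"tx":0.462,"ty":-0.36,"tz":0,"rz":-66},{"tx":0.504,"ty":-0.393,"tz":-0.016,"rz":-72}])

```text
$.commands[0]: bad value
```

Emit:
send_rows(commands=[{"tx":0.03,"ty":-0.023,"tz":0.0,"rx":0.0,"ry":0.0,"rz":-4.5,"hand":1.0}])

```text
clock: 0.23
tool_pos: [260.1, -546.2, 404.2]
ee_rot: [[0.89, 0.456, -0.001], [0.456, -0.89, -0.002], [-0.001, 0.002, -1.0]]
force: [-0.4, -0.0, 0.1]
gripper_width: 1.002
```

Emit:
send_rows(commands=[{"tx":0.033,"ty":-0.022,"tz":0.0,"rx":0.0,"ry":0.0,"rz":-5.0,"hand":1.0},{"tx":0.066,"ty":-0.044,"tz":0.0,"rx":0.0,"ry":0.0,"rz":-10.0,"hand":1.0},{"tx":0.1,"ty":-0.066,"tz":0.0,"rx":0.0,"ry":0.0,"rz":-15.0,"hand":1.0},{"tx":0.133,"ty":-0.088,"tz":0.0,"rx":0.0,"ry":0.0,"rz":-20.0,"hand":1.0},{"tx":0.166,"ty":-0.11,"tz":0.0,"rx":0.0,"ry":0.0,"rz":-25.0,"hand":1.0},{"tx":0.2,"ty":-0.132,"tz":0.0,"rx":0.0,"ry":0.0,"rz":-30.0,"hand":1.0},{"tx":0.233,"ty":-0.154,"tz":0.0,"rx":0.0,"ry":0.0,"rz":-35.0,"hand":1.0},{"tx":0.266,"ty":-0.176,"tz":0.0,"rx":0.0,"ry":0.0,"rz":-40.0,"hand":1.0},{"tx":0.3,"ty":-0.198,"tz":0.0,"rx":0.0,"ry":0.0,"rz":-45.0,"hand":1.0},{"tx":0.333,"ty":-0.22,"tz":0.0,"rx":0.0,"ry":0.0,"rz":-50.0,"hand":1.0},{"tx":0.366,"ty":-0.242,"tz":0.0,"rx":0.0,"ry":0.0,"rz":-55.0,"hand":1.0},{"tx":0.4,"ty":-0.264,"tz":0.0,"rx":0.0,"ry":0.0,"rz":-60.0,"hand":1.0}])

```text
clock: 1.23
tool_pos: [496.0, -122.4, 404.7]
ee_rot: [[0.041, 0.999, -0.0], [0.999, -0.041, -0.0], [-0.0, -0.0, -1.0]]
force: [0.7, -0.2, 0.1]
gripper_width: 0.998
```

Emit:
send_rows(commands=[{"tx":0.037,"ty":0.018,"tz":-0.005,"rx":0.0,"ry":0.0,"rz":-3.5,"hand":1.0},{"tx":0.073,"ty":0.036,"tz":-0.01,"rx":0.0,"ry":0.0,"rz":-7.0,"hand":1.0},{"tx":0.11,"ty":0.054,"tz":-0.016,"rx":0.0,"ry":0.0,"rz":-10.2,"hand":1.0},{"tx":0.11,"ty":0.054,"tz":-0.016,"rx":0.0,"ry":0.0,"rz":-10.2,"hand":1.0},{"tx":0.11,"ty":0.054,"tz":-0.016,"rx":0.0,"ry":0.0,"rz":-10.2,"hand":1.0}])

```text
clock: 1.65
tool_pos: [555.1, -15.0, 420.6]
ee_rot: [[-0.136, 0.991, 0.0], [0.991, 0.136, 0.0], [0.0, 0.0, -1.0]]
force: [0.1, -0.5, -0.3]
gripper_width: 0.999
```

Run:
```python
from h import *
s=readout.observe(); im=viewer.capture("wrist"); cv2.imwrite("pics/w1.png",im)
print(s["tool_pos"],s["ee_rot"],s["q"],s["clock"],r.tcp_to_tips,[a for a in dir(r) if a[0]!='_'])
cv2.imwrite("pics/w1c.png",cv2.resize(im,(800,600),interpolation=cv2.INTER_CUBIC))
import pickle; pickle.dump(s,open("s1.pkl","wb"))
```

```text
[555.0538981  -15.03913258 420.59121026] [[-1.35808055e-01  9.90735150e-01  1.88806531e-04]
 [ 9.90735168e-01  1.35808052e-01  2.90026787e-05]
 [ 3.09252606e-06  1.90996068e-04 -9.99999982e-01]] [-1.34648894e-01  3.79583909e-01  1.49783339e+00  5.67353370e-05
  1.26399215e+00 -2.70895052e-01] 1.65 173.4 ['PlanningError', 'tcp_to_tips']
```

View pics/w1c.png

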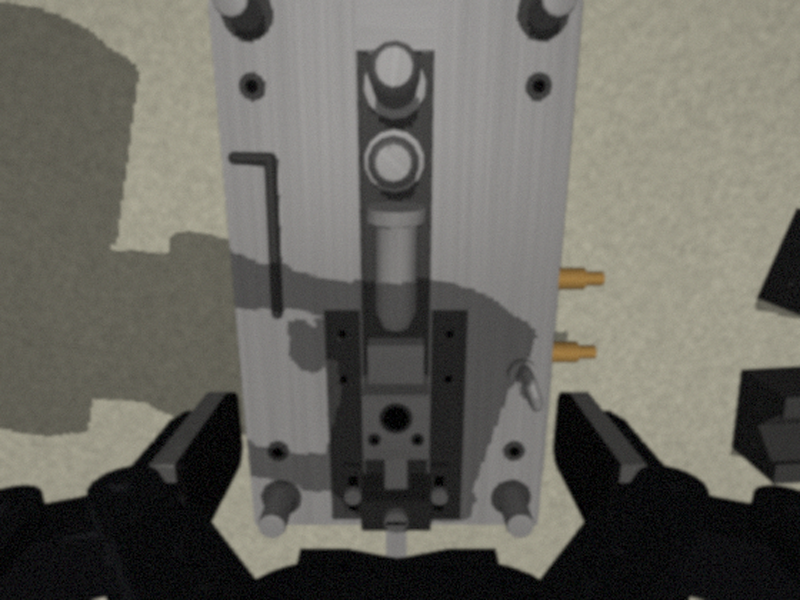

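The wrist view (800x600) shows the lane from (395,51) down. The two standing cores' flanges are at (395,93) and (394,160). The tipped core has its foot at y≈205-223 and its tip at y≈332. The nose's front edge is at y≈338, and the slide body's hole is at (396,417). I'll turn these into mould coordinates.

```bash
python3 - <<'E'
from h import *
import pickle
np.set_printoptions(precision=1,suppress=True)
s=pickle.load(open("s1.pkl","rb")); c=cam("wrist",s); k=560/800
C=lambda x,y,z: cast(c,((x+.5)*k-.5,(y+.5)*k-.5),z)
# pillars bottom tops
p1=C(273,524,110);p2=C(519,524,110); print("pill",p1,p2,np.linalg.norm(p1-p2),(p1+p2)/2)
l=[C(358,60,80),C(434,60,80),C(361,300,80),C(432,300,80)]; 
for q in l:print("lane",q)
print(np.linalg.norm(l[0]-l[1]),np.linalg.norm(l[2]-l[3]))
m1=(l[0]+l[1])/2;m2=(l[2]+l[3])/2;d=m1-m2;print("yaw",np.degrees(np.arctan2(-d[0],d[1])))
e=C(395,51,80);print("lane end",e)
yaw=np.arctan2(-d[0],d[1]);Y=np.array([-np.sin(yaw),np.cos(yaw)]);X=np.array([np.cos(yaw),np.sin(yaw)])
O=e[:2]-130*Y; print("centre",O)
M=lambda x,y,z:np.array([(C(x,y,z)[:2]-O)@X,(C(x,y,z)[:2]-O)@Y])
for n,a in dict(p1=(273,524,110),p2=(519,524,110),p3=(233,3,110),p4=(556,3,110),core_a_top=(394,66,148),core_b_top=(393,162,148),core_b_fl=(394,160,84),foot_top=(396,204,110),foot_c2=(396,223,109),shank_end_l=(377,310,88),shank_end_r=(416,310,88),tip=(396,333,84),nose=(396,339,90),nose_l=(368,345,90),nose_r=(424,345,90),bodyfront=(396,393,106),bodyfl=(362,394,106),bodyfr=(430,394,106),ret_front=(370,460,116),bodyback=(396,458,106), ret_back=(396,500,116),ball=(396,520,93),tail=(396,555,93)).items(): print(n,M(*a))
E
python3 - <<'E'
import cv2
im=cv2.imread("pics/w1.png")[200:380,220:340]
im=cv2.convertScaleAbs(im,alpha=1.8,beta=10)
cv2.imwrite("pics/w1z.png",cv2.resize(im,None,fx=3.3,fy=3.3,interpolation=cv2.INTER_CUBIC))
im=cv2.imread("pics/w1.png")[20:240,200:360]
cv2.imwrite("pics/w1y.png",cv2.resize(im,None,fx=2.7,fy=2.7,interpolation=cv2.INTER_CUBIC))
E
```

```text
pill [ 498.4 -177.   110. ] [ 650.7 -156.1  110. ] 153.76591756385022 [ 574.5 -166.5  110. ]
lane [517.6  99.   80. ]
lane [558.1 104.5  80. ]
lane [534.9 -33.7  80. ]
lane [577.6 -27.9  80. ]
40.84980974217696 43.14893602774861
yaw 7.900621535765336
lane end [536.7 106.1  80. ]
centre [554.6 -22.7]
p1 [ -76.9 -145.1]
p2 [  76.9 -145.3]
p3 [-76.4 145.7]
p4 [ 76.2 145.5]
core_a_top [ -0.2 112.6]
core_b_top [-0.7 73.7]
core_b_fl [-0.7 73.8]
foot_top [ 0.4 52. ]
foot_c2 [ 0.4 42. ]
shank_end_l [-11.1 -12.2]
shank_end_r [ 12.1 -12.2]
tip [  0.2 -28. ]
nose [  0.2 -29.8]
nose_l [-16.7 -33.6]
nose_r [ 17.1 -33.6]
bodyfront [  0.2 -57.6]
bodyfl [-19.8 -58.2]
bodyfr [ 20.1 -58.3]
ret_front [-15.2 -95.9]
bodyback [   0.1 -100.9]
ret_back [   0.1 -123.3]
ball [  -0.1 -155.6]
tail [  -0.1 -183.5]
```

View pics/w1z.png

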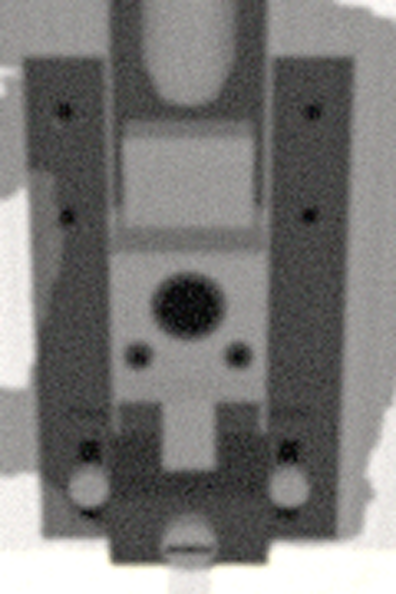

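View pics/w1y.png

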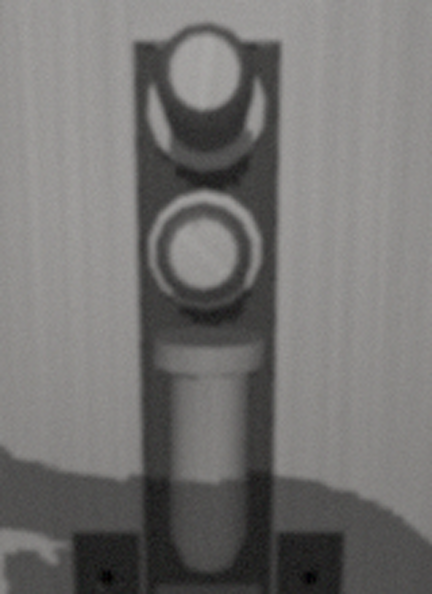

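The numbers fit the stated sizes: nose to body is 25 mm, body width 40 and lane 42. The mould centre is (554.6,-22.7), yaw 7.9°. Core_b is at y≈74, so there's a 5 mm gap to core_a, and the tipped core's foot is at y≈48. The nose front is at -33 and the grip point at -78.

My plan is to grip the tipped core's shank across the lane with the tool tilted +40°, then swing it to about -35°.

```bash
cat >> h.py <<'E'
from scipy.spatial.transform import Rotation as Ro
O=np.array([554.6,-22.7]); YAW=np.radians(7.9)
def pose(x,y,z,tilt,O=O): # TCP in mould coords, tilt deg about mould x
    c,s_=np.cos(YAW),np.sin(YAW); X=np.array([c,s_,0]);Y=np.array([-s_,c,0])
    p=np.array([O[0],O[1],0])+x*X+y*Y+np.array([0,0,z]); a=np.radians(tilt)
    zt=np.sin(a)*Y-np.cos(a)*np.array([0,0,1]); return p,np.column_stack([np.cross(X,zt),X,zt])
def move(p0,R0,p1,R1):
    d=R0.T@(p1-p0); rv=Ro.from_matrix(R0.T@R1).as_rotvec(degrees=True)
    print("t(mm)",np.round(d,1),"rot",np.round(rv,1),"rows>=",max(np.linalg.norm(d)/41.7,np.linalg.norm(rv)/7.16)); 
def mould(p): 
    c,s_=np.cos(YAW),np.sin(YAW); d=np.asarray(p)[:2]-O; return np.array([d@[c,s_],d@[-s_,c],p[2]])
def tip_tcp(y,z,tilt,L=173.4): # TCP for tip centre at (y,z)
    a=np.radians(tilt); return y-L*np.sin(a), z+L*np.cos(a)
E
python3 - <<'E'
from h import *
s=readout.observe()
move(s["tool_pos"],s["ee_rot"],*pose(0.3,-107,300,40))
p,R=pose(.3,-107,300,40)
move(p,R,*pose(.3,-107,221.5,40))
E
```

```text
t(mm) [-1.133e+02  1.000e-01  1.204e+02] rot [ 0.  40.  -0.2] rows>= 5.587161438611987
t(mm) [-50.5   0.   60.1] rot [0. 0. 0.] rows>= 1.8824940047961627
```

Emit:
send_rows(commands=[{"tx":-0.016,"ty":0.0,"tz":0.015,"rx":0.0,"ry":5.5,"rz":0.0,"hand":0.6},{"tx":-0.032,"ty":0.0,"tz":0.03,"rx":0.0,"ry":11.0,"rz":0.0,"hand":0.6},{"tx":-0.048,"ty":0.0,"tz":0.045,"rx":0.0,"ry":16.5,"rz":0.0,"hand":0.6},{"tx":-0.064,"ty":0.0,"tz":0.065,"rx":0.0,"ry":22.0,"rz":0.0,"hand":0.6},{"tx":-0.08,"ty":0.0,"tz":0.085,"rx":0.0,"ry":28.0,"rz":0.0,"hand":0.6},{"tx":-0.097,"ty":0.0,"tz":0.103,"rx":0.0,"ry":34.0,"rz":0.0,"hand":0.6},{"tx":-0.113,"ty":0.0,"tz":0.12,"rx":0.0,"ry":40.0,"rz":0.0,"hand":0.6},{"tx":-0.113,"ty":0.0,"tz":0.12,"rx":0.0,"ry":40.0,"rz":0.0,"hand":0.6},{"tx":-0.113,"ty":0.0,"tz":0.12,"rx":0.0,"ry":40.0,"rz":0.0,"hand":0.6}])

```text
clock: 2.45
tool_pos: [568.6, -130.8, 299.5]
ee_rot: [[-0.097, 0.992, -0.085], [0.76, 0.128, 0.637], [0.642, -0.003, -0.766]]
force: [-0.0, 1.0, -0.3]
gripper_width: 0.602
```

Run:
```python
from h import *
s=readout.observe(); print(mould(s["tool_pos"]),s["q"],s["gripper_width"],s["clock"]); im=viewer.capture("wrist")
cv2.imwrite("pics/w2.png",cv2.resize(im,(800,600),interpolation=cv2.INTER_CUBIC))
import pickle; pickle.dump(s,open("s2.pkl","wb"))
```

```text
[  -0.95800983 -109.03181656  299.54351241] [-0.47708835  0.65575425  1.48236479  0.55811931  1.46878469 -0.79765119] 0.601745597169401 2.45
```

View pics/w2.png

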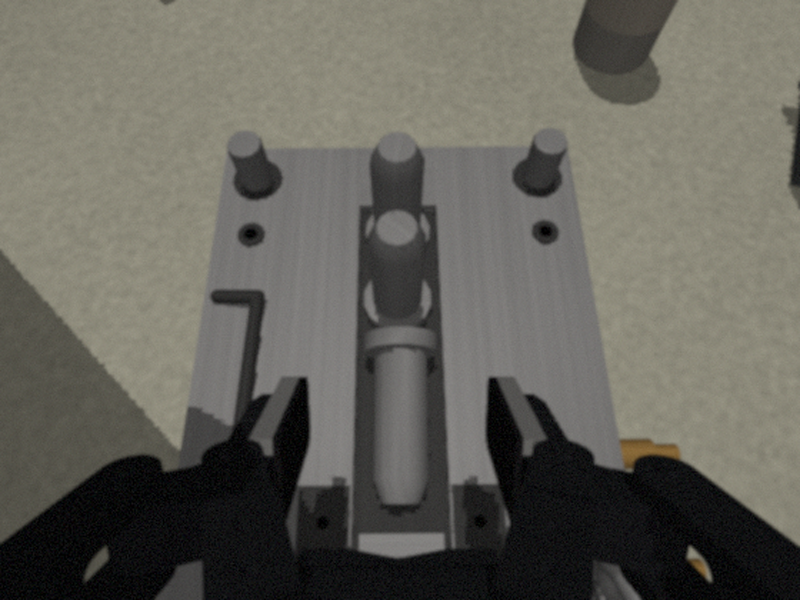

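The second view has the core centred between the fingers (x≈400 against 398), with its flange at y≈330-350 and its tip at y≈505. I'll check the y values from here before descending.

Run:
```python
from h import *
import pickle
np.set_printoptions(precision=1,suppress=True)
s=pickle.load(open("s2.pkl","rb")); c=cam("wrist",s); k=.7
for n,(x,y,z) in dict(p3=(245,143,110),p4=(549,140,110),laneend_l=(361,206,80),laneend_r=(437,206,80),a_top=(398,147,148),b_top=(398,227,148),foot_top=(400,326,110),fl_front=(400,346,109),tip_bot=(400,506,79),tip_mid=(400,500,84),hex_end=(258,292,87)).items(): print(n,mould(cast(c,((x+.5)*k-.5,(y+.5)*k-.5),z)))
p,R=s["tool_pos"],s["ee_rot"]
move(p,R,*pose(.3,-107,221.5,40))
```

```text
p3 [-76.7 148.3 110. ]
p4 [ 77.1 148.4 110. ]
laneend_l [-19.7 130.4  80. ]
laneend_r [ 21.6 129.9  80. ]
a_top [  0.4 112.3 148. ]
b_top [  0.   73.6 148. ]
foot_top [  0.6  48.  110. ]
fl_front [  0.5  39.3 109. ]
tip_bot [ -0.2 -22.6  79. ]
tip_mid [ -0.1 -20.5  84. ]
hex_end [-68.6  75.8  87. ]
t(mm) [-48.6   1.5  61.1] rot [ 0.2  0.  -0.5] rows>= 1.872424257788854
```

Emit:
send_rows(commands=[{"tx":-0.012,"ty":0.001,"tz":0.016,"rx":0.2,"ry":0.0,"rz":-0.5,"hand":0.6},{"tx":-0.024,"ty":0.001,"tz":0.032,"rx":0.2,"ry":0.0,"rz":-0.5,"hand":0.6},{"tx":-0.036,"ty":0.001,"tz":0.048,"rx":0.2,"ry":0.0,"rz":-0.5,"hand":0.6},{"tx":-0.047,"ty":0.001,"tz":0.062,"rx":0.2,"ry":0.0,"rz":-0.5,"hand":0.6},{"tx":-0.047,"ty":0.001,"tz":0.062,"rx":0.2,"ry":0.0,"rz":-0.5,"hand":0.6},{"tx":-0.047,"ty":0.001,"tz":0.062,"rx":0.2,"ry":0.0,"rz":-0.5,"hand":0.6}])

```text
clock: 3.0
tool_pos: [569.9, -124.2, 224.1]
ee_rot: [[-0.111, 0.99, -0.089], [0.759, 0.142, 0.635], [0.642, 0.003, -0.767]]
force: [-0.2, -0.1, 0.8]
gripper_width: 0.599
```

Run:
```python
from h import *
s=readout.observe(); print(mould(s["tool_pos"]),s["force"],s["clock"]); im=viewer.capture("wrist")
cv2.imwrite("pics/w3.png",cv2.resize(im,(800,600),interpolation=cv2.INTER_CUBIC))
```

```text
[   1.17562409 -102.59852211  224.09601372] [-0.18981421 -0.13377143  0.78552511] 3.0
```

View pics/w3.png

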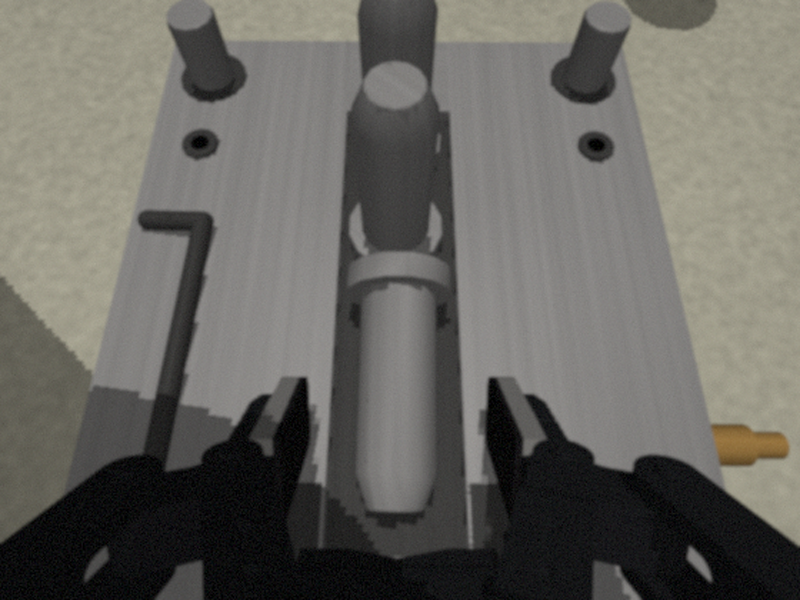

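The core sits between the pads with its flange and tip both clear. I'll correct by 3 mm and close.

Emit:
send_rows(commands=[{"tx":-0.003,"ty":0.0,"tz":0.0,"rx":0.0,"ry":0.0,"rz":0.0,"hand":0.6},{"tx":-0.003,"ty":0.0,"tz":0.0,"rx":0.0,"ry":0.0,"rz":0.0,"hand":0.6},{"tx":-0.003,"ty":0.0,"tz":0.0,"rx":0.0,"ry":0.0,"rz":0.0,"hand":0.4},{"tx":-0.003,"ty":0.0,"tz":0.0,"rx":0.0,"ry":0.0,"rz":0.0,"hand":0.4},{"tx":-0.003,"ty":0.0,"tz":0.0,"rx":0.0,"ry":0.0,"rz":0.0,"hand":0.4}], force=40)

```text
clock: 3.47
tool_pos: [570.3, -127.3, 221.4]
ee_rot: [[-0.11, 0.99, -0.088], [0.758, 0.141, 0.636], [0.643, 0.003, -0.766]]
force: [-0.5, -0.5, 0.6]
gripper_width: 0.403
```

Emit:
send_rows(commands=[{"tx":0.0,"ty":0.0,"tz":0.0,"rx":0.0,"ry":0.0,"rz":0.0,"hand":0.0},{"tx":0.0,"ty":0.0,"tz":0.0,"rx":0.0,"ry":0.0,"rz":0.0,"hand":0.0},{"tx":0.0,"ty":0.0,"tz":0.0,"rx":0.0,"ry":0.0,"rz":0.0,"hand":0.0},{"tx":0.0,"ty":0.0,"tz":0.0,"rx":0.0,"ry":0.0,"rz":0.0,"hand":0.0}])

```text
clock: 3.8
tool_pos: [570.3, -127.2, 221.2]
ee_rot: [[-0.11, 0.99, -0.088], [0.758, 0.141, 0.637], [0.643, 0.003, -0.766]]
force: [-0.9, -0.0, 5.3]
gripper_width: 0.263
```

Run:
```python
from h import *
s=readout.observe(); print(mould(s["tool_pos"]),s["force"],s["clock"],s["gripper_width"]*85); im=viewer.capture("wrist")
cv2.imwrite("pics/w4.png",cv2.resize(im,(800,600),interpolation=cv2.INTER_CUBIC))
```

```text
[   1.14249974 -105.68615811  221.20411932] [-0.8957431  -0.0218599   5.26606672] 3.8 22.397398354014452
```

View pics/w4.png

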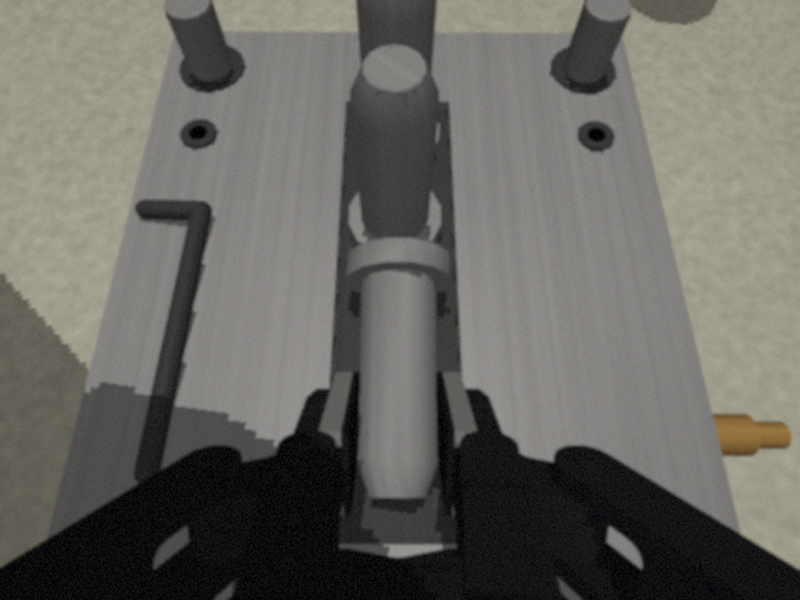

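The shank is held: opening 22 mm, 5 N upward on the tool. Next I'll work out the lift and swing about the grip point.

```bash
cat >> h.py <<'E'
def tcp_for(C,tilt,off): # contact C(y,z) in mould plane, off=(tx,tz) of contact in tool
    a=np.radians(tilt); xt=np.array([np.cos(a),np.sin(a)]); zt=np.array([np.sin(a),-np.cos(a)])
    return np.array(C)-off[0]*xt-off[1]*zt
E
python3 - <<'E'
from h import *
s=readout.observe(); m=mould(s["tool_pos"]); 
print("tilt",np.degrees(np.arcsin(-s["ee_rot"][2,2]*0+np.hypot(s["ee_rot"][0,2],s["ee_rot"][1,2]))))
a=np.radians(40);d=np.array([-2.2,89.0])-m[1:]
off=(d@[np.cos(a),np.sin(a)], d@[np.sin(a),-np.cos(a)]); print("off",off)
p0,R0=s["tool_pos"],s["ee_rot"]
for C,t in(((-2.2,150),40),((-2.2,150),20),((-2.2,150),2.5),((-2.2,150),-15),((-2.2,150),-35)):
    y,z=tcp_for(C,t,off); p1,R1=pose(m[0]*.5,y,z,t); print(C,t,y,z); move(p0,R0,p1,R1)
y,z=tcp_for((-2.2,150),40,off);p0,R0=pose(.5,y,z,40)
for t in (33,26,19,12,5,-2,-9,-16,-23,-29,-35):
    y,z=tcp_for((-2.2,150),t,off); p1,R1=pose(.5,y,z,t); move(p0,R0,p1,R1)
print(off)
E
```

```text
tilt 40.01050936928827
off (np.float64(-5.691156652336764), np.float64(167.78137948273823))
(-2.2, 150) 40 -105.68811293917727 282.1861983924953
t(mm) [ 39.2  -0.4 -46.7] rot [-0.  -0.   0.3] rows>= 1.4628939301592232
(-2.2, 150) 20 -54.23667354812705 309.6094144191304
t(mm) [ 96.3  -0.1 -34.6] rot [  0.  -20.    0.3] rows>= 2.7950355487117955
(-2.2, 150) 2.5 -3.832781052087194 317.8699335533555
t(mm) [ 1.402e+02  1.000e-01 -8.600e+00] rot [  0.1 -37.5   0.3] rows>= 5.239040006553575
(-2.2, 150) -15 46.72225161565489 310.591387882497
t(mm) [174.2   0.3  29.5] rot [  0.1 -55.    0.3] rows>= 7.68312531924191
(-2.2, 150) -35 98.69736833590207 284.1741466455493
t(mm) [197.    0.4  83.2] rot [  0.2 -75.    0.2] rows>= 10.476392011069809
t(mm) [20.4  0.   1.9] rot [-0. -7. -0.] rows>= 0.977653631284916
t(mm) [40.4  0.   6.4] rot [ -0. -14.   0.] rows>= 1.955307262569832
t(mm) [59.7 -0.  13.2] rot [ -0. -21.   0.] rows>= 2.9329608938547476
t(mm) [78.1  0.  22.3] rot [ -0. -28.  -0.] rows>= 3.910614525139664
t(mm) [95.2  0.  33.6] rot [ -0. -35.  -0.] rows>= 4.88826815642458
t(mm) [110.8  -0.   46.9] rot [ -0. -42.   0.] rows>= 5.865921787709496
t(mm) [124.7   0.   62. ] rot [ -0. -49.   0.] rows>= 6.843575418994411
t(mm) [136.6   0.   78.7] rot [ -0. -56.   0.] rows>= 7.821229050279328
t(mm) [146.4   0.   96.7] rot [ -0. -63.   0.] rows>= 8.798882681564244
t(mm) [153.   0. 113.] rot [ -0. -69.  -0.] rows>= 9.63687150837989
t(mm) [157.8   0.  129.9] rot [ -0. -75.  -0.] rows>= 10.474860335195531
(np.float64(-5.691156652336764), np.float64(167.78137948273823))
```

Emit:
send_rows(commands=[{"tx":0.006,"ty":0.0,"tz":-0.008,"rx":0.0,"ry":0.0,"rz":0.0,"hand":0.0},{"tx":0.017,"ty":0.0,"tz":-0.02,"rx":0.0,"ry":0.0,"rz":0.0,"hand":0.0},{"tx":0.028,"ty":0.0,"tz":-0.034,"rx":0.0,"ry":0.0,"rz":0.0,"hand":0.0},{"tx":0.039,"ty":0.0,"tz":-0.047,"rx":0.0,"ry":0.0,"rz":0.3,"hand":0.0},{"tx":0.039,"ty":0.0,"tz":-0.047,"rx":0.0,"ry":0.0,"rz":0.3,"hand":0.0}], force=60)

```text
clock: 4.27
tool_pos: [570.7, -127.8, 286.1]
ee_rot: [[-0.107, 0.991, -0.085], [0.76, 0.137, 0.635], [0.641, 0.003, -0.768]]
force: [1.3, 0.1, -2.3]
gripper_width: 0.245
```

Emit:
send_rows(commands=[{"tx":0.0204,"ty":0.0,"tz":0.0019,"rx":0.0,"ry":-7.0,"rz":0.0,"hand":0.0},{"tx":0.0404,"ty":0.0,"tz":0.0064,"rx":0.0,"ry":-14.0,"rz":0.0,"hand":0.0},{"tx":0.0597,"ty":0.0,"tz":0.0132,"rx":0.0,"ry":-21.0,"rz":0.0,"hand":0.0},{"tx":0.0781,"ty":0.0,"tz":0.0223,"rx":0.0,"ry":-28.0,"rz":0.0,"hand":0.0},{"tx":0.0952,"ty":0.0,"tz":0.0336,"rx":0.0,"ry":-35.0,"rz":0.0,"hand":0.0},{"tx":0.1108,"ty":0.0,"tz":0.0469,"rx":0.0,"ry":-42.0,"rz":0.0,"hand":0.0},{"tx":0.1247,"ty":0.0,"tz":0.062,"rx":0.0,"ry":-49.0,"rz":0.0,"hand":0.0},{"tx":0.1366,"ty":0.0,"tz":0.0787,"rx":0.0,"ry":-56.0,"rz":0.0,"hand":0.0},{"tx":0.1464,"ty":0.0,"tz":0.0967,"rx":0.0,"ry":-63.0,"rz":0.0,"hand":0.0},{"tx":0.153,"ty":0.0,"tz":0.113,"rx":0.0,"ry":-69.0,"rz":0.0,"hand":0.0},{"tx":0.158,"ty":0.0,"tz":0.13,"rx":0.0,"ry":-75.0,"rz":0.0,"hand":0.0},{"tx":0.158,"ty":0.0,"tz":0.13,"rx":0.0,"ry":-75.0,"rz":0.0,"hand":0.0}])

```text
clock: 5.27
tool_pos: [541.0, 77.8, 282.4]
ee_rot: [[-0.116, 0.99, 0.079], [0.807, 0.14, -0.573], [-0.578, -0.002, -0.816]]
force: [-1.2, 0.6, -4.0]
gripper_width: 0.247
```

Run:
```python
from h import *
s=readout.observe(); print(mould(s["tool_pos"]),s["force"],s["clock"],s["gripper_width"]*85,s["q"],s["ee_rot"]); im=viewer.capture("wrist")
cv2.imwrite("pics/w5.png",cv2.resize(im,(800,600),interpolation=cv2.INTER_CUBIC))
im=viewer.capture("side")[110:260,180:360]
cv2.imwrite("pics/s5.png",cv2.resize(im,None,fx=4,fy=4,interpolation=cv2.INTER_CUBIC))
```

```text
[  0.32836433 101.41951593 282.41465077] [-1.22946149  0.62101162 -3.99273931] 5.2667 20.968109095641523 [ 0.20477233  0.5920196   1.67665177 -0.72600094  1.05368732  0.49192718] [[-0.11584744  0.99010207  0.07922918]
 [ 0.80749302  0.14032871 -0.57294229]
 [-0.57838948 -0.00239688 -0.81575723]]
```

View pics/w5.png

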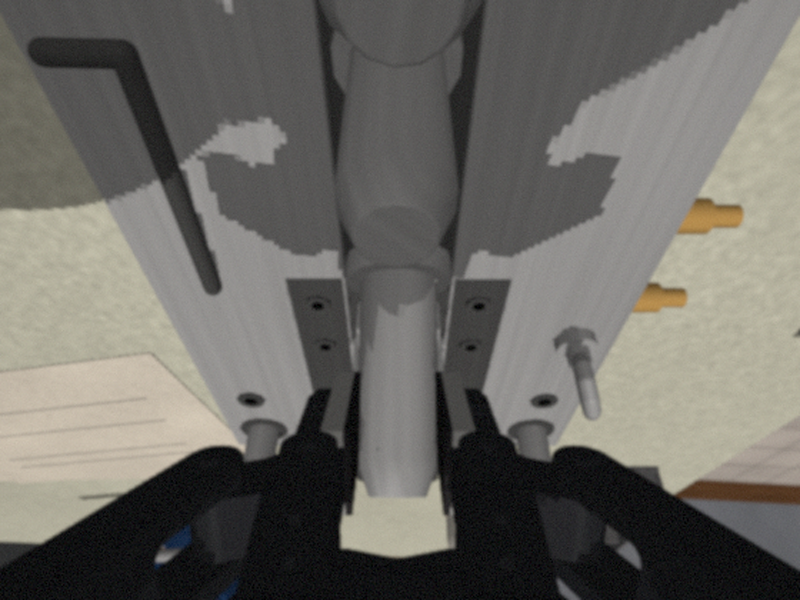

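View pics/s5.png

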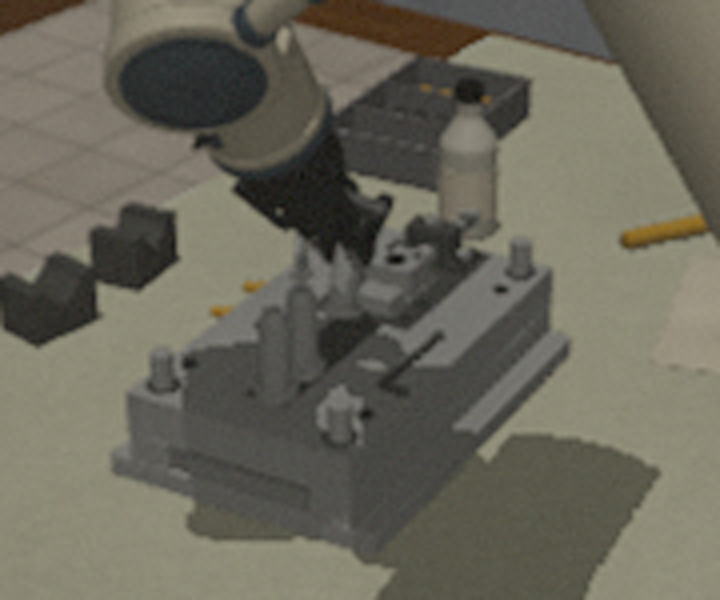

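The core is held rigidly in the same place as before (tip at y≈495, flange at y≈262) and now stands about 20° off upright. I'll move it over its place, then lower.

Run:
```python
from h import *
s=readout.observe(); m=mould(s["tool_pos"]); a=-np.arctan2(np.hypot(*s["ee_rot"][:2,2]),-s["ee_rot"][2,2])
off=(-5.69,167.8); C=m[1:]+off[0]*np.array([np.cos(a),np.sin(a)])+off[1]*np.array([np.sin(a),-np.cos(a)]); t=np.degrees(a); print(C,t)
lean=95.3-(40-t); print("lean",lean); le=np.radians(lean)
yf=38.; zt=76+17*np.sin(le)+52*np.cos(le); yc=yf-52*np.sin(le); print("target contact",yc,zt)
y,z=tcp_for((yc,zt+10),t,off); move(s["tool_pos"],s["ee_rot"],*pose(.0,y,z,-35))
y,z=tcp_for((yc,zt+1),t,off); move(s["tool_pos"],s["ee_rot"],*pose(.0,y,z,-35))
```

```text
[ -1.29578662 149.3293759 ] -34.849997871485
lean 20.450002128514996
target contact 19.83172612888862 130.66245452090462
t(mm) [22.3 -0.8 -5. ] rot [-0.1 -0.2  0.1] rows>= 0.5479812857817165
t(mm) [27.4 -0.7  2.4] rot [-0.1 -0.2  0.1] rows>= 0.6607419835876872
```

Emit:
send_rows(commands=[{"tx":0.011,"ty":0.0,"tz":-0.003,"rx":0.0,"ry":0.0,"rz":0.0,"hand":0.0},{"tx":0.022,"ty":-0.001,"tz":-0.005,"rx":0.0,"ry":0.0,"rz":0.0,"hand":0.0},{"tx":0.024,"ty":-0.001,"tz":-0.003,"rx":0.0,"ry":0.0,"rz":0.0,"hand":0.0},{"tx":0.0257,"ty":-0.001,"tz":0.0,"rx":0.0,"ry":0.0,"rz":0.0,"hand":0.0},{"tx":0.0274,"ty":-0.001,"tz":0.0024,"rx":0.0,"ry":0.0,"rz":0.0,"hand":0.0},{"tx":0.0274,"ty":-0.001,"tz":0.0024,"rx":0.0,"ry":0.0,"rz":0.0,"hand":0.0},{"tx":0.0274,"ty":-0.001,"tz":0.0024,"rx":0.0,"ry":0.0,"rz":0.0,"hand":0.0}])

```text
clock: 5.95
tool_pos: [538.2, 95.4, 266.3]
ee_rot: [[-0.112, 0.991, 0.078], [0.812, 0.137, -0.568], [-0.573, -0.001, -0.819]]
force: [0.6, -0.4, -3.4]
gripper_width: 0.247
```

Run:
```python
from h import *
s=readout.observe(); print(mould(s["tool_pos"]),s["force"],s["clock"],s["gripper_width"]*85); im=viewer.capture("side")[110:260,180:360]
cv2.imwrite("pics/s6.png",cv2.resize(im,None,fx=4,fy=4,interpolation=cv2.INTER_CUBIC))
```

```text
[-3.60584692e-02  1.19261271e+02  2.66335077e+02] [ 0.60610387 -0.43540595 -3.42780583] 5.95 20.97653184192443
```

View pics/s6.png

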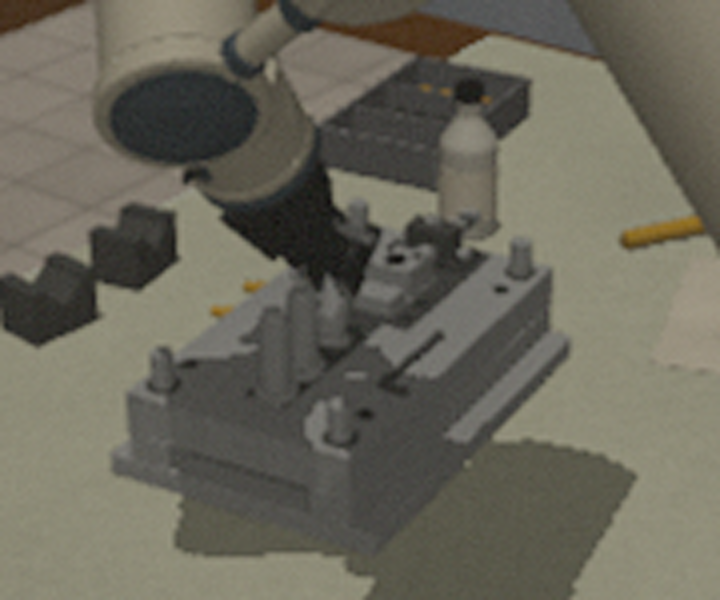

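Emit:
send_rows(commands=[{"tx":0.0006,"ty":0.0,"tz":0.0008,"rx":0.0,"ry":0.0,"rz":0.0,"hand":0.0},{"tx":0.0011,"ty":0.0,"tz":0.0016,"rx":0.0,"ry":0.0,"rz":0.0,"hand":0.0},{"tx":0.0011,"ty":0.0,"tz":0.0016,"rx":0.0,"ry":0.0,"rz":0.0,"hand":0.0},{"tx":0.0011,"ty":0.0,"tz":0.0016,"rx":0.0,"ry":0.0,"rz":0.0,"hand":0.0}])

```text
clock: 6.33
tool_pos: [538.3, 95.6, 265.2]
ee_rot: [[-0.112, 0.991, 0.079], [0.811, 0.137, -0.569], [-0.574, 0.0, -0.819]]
force: [-2.3, -0.8, 8.1]
gripper_width: 0.243
```

The foot's edge is on the floor: 8 N up at the predicted height. With a light grip I'll try tipping it further upright by moving +y.

Emit:
send_rows(commands=[{"tx":0.0,"ty":0.0,"tz":0.0,"rx":0.0,"ry":0.0,"rz":0.0,"hand":0.0},{"tx":0.0015,"ty":0.0,"tz":-0.0007,"rx":0.0,"ry":0.0,"rz":0.0,"hand":0.0},{"tx":0.003,"ty":0.0,"tz":-0.0018,"rx":0.0,"ry":0.0,"rz":0.0,"hand":0.0},{"tx":0.0045,"ty":0.0,"tz":-0.0029,"rx":0.0,"ry":0.0,"rz":0.0,"hand":0.0},{"tx":0.0045,"ty":0.0,"tz":-0.0029,"rx":0.0,"ry":0.0,"rz":0.0,"hand":0.0}], force=20)

```text
clock: 6.75
tool_pos: [537.6, 100.7, 265.1]
ee_rot: [[-0.112, 0.991, 0.079], [0.81, 0.137, -0.57], [-0.575, 0.0, -0.818]]
force: [-0.1, -7.1, 9.1]
gripper_width: 0.248
```

Run:
```python
from h import *
s=readout.observe(); print(mould(s["tool_pos"]),s["force"],s["clock"],s["gripper_width"]*85); im=viewer.capture("wrist")
cv2.imwrite("pics/w7.png",cv2.resize(im,(800,600),interpolation=cv2.INTER_CUBIC))
```

```text
[1.22663553e-01 1.24583003e+02 2.65084254e+02] [-0.09524366 -7.13801152  9.06435832] 6.75 21.114239912414412
```

View pics/w7.png

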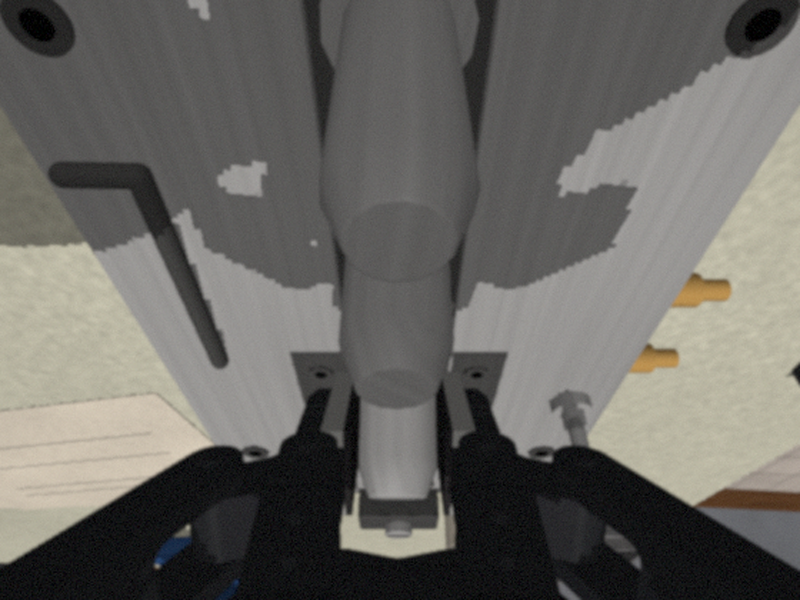

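The sideways force reached 7 N, with no clear change of the tip in the hand. It may be sliding towards core_b instead of pivoting. I'll lift slightly, back off 7 mm and check the lean.

Emit:
send_rows(commands=[{"tx":-0.001,"ty":0.0,"tz":-0.0018,"rx":0.0,"ry":0.0,"rz":0.0,"hand":0.0},{"tx":-0.004,"ty":0.0,"tz":0.0,"rx":0.0,"ry":0.0,"rz":0.0,"hand":0.0},{"tx":-0.007,"ty":0.0,"tz":0.0022,"rx":0.0,"ry":0.0,"rz":0.0,"hand":0.0},{"tx":-0.007,"ty":0.0,"tz":0.0022,"rx":0.0,"ry":0.0,"rz":0.0,"hand":0.0},{"tx":-0.007,"ty":0.0,"tz":0.0022,"rx":0.0,"ry":0.0,"rz":0.0,"hand":0.0}])

```text
clock: 7.22
tool_pos: [538.3, 93.8, 266.3]
ee_rot: [[-0.112, 0.991, 0.078], [0.811, 0.137, -0.568], [-0.573, -0.001, -0.819]]
force: [-0.4, -0.5, -3.2]
gripper_width: 0.251
```

Run:
```python
from h import *
s=readout.observe(); print(mould(s["tool_pos"]),s["force"],s["clock"],s["gripper_width"]*85); im=viewer.capture("wrist")
cv2.imwrite("pics/w8.png",cv2.resize(im,(800,600),interpolation=cv2.INTER_CUBIC))
a=viewer.capture("side")[150:230,230:300];b=viewer.capture("scene")[170:250,240:325]
a=cv2.resize(a,(490,560),interpolation=cv2.INTER_CUBIC)
cv2.imwrite("pics/s8.png",cv2.convertScaleAbs(a,alpha=1.5)); 
cv2.imwrite("pics/c8.png",cv2.convertScaleAbs(cv2.resize(b,None,fx=7,fy=7,interpolation=cv2.INTER_CUBIC),alpha=1.5))
```

```text
[-1.05779040e-01  1.17660748e+02  2.66327202e+02] [-0.42195656 -0.48111015 -3.17452638] 7.2167 21.36004250956469
```

View pics/s8.png

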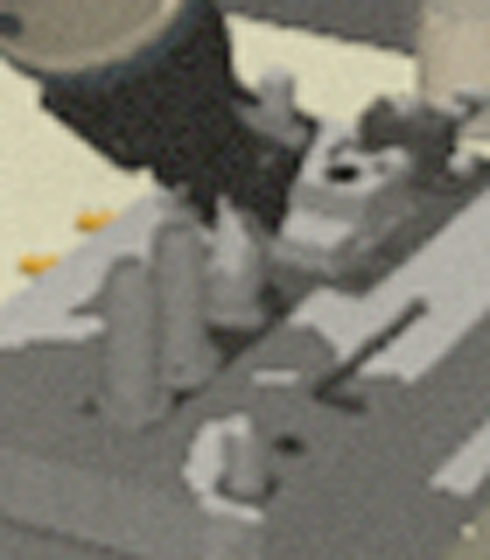

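View pics/c8.png

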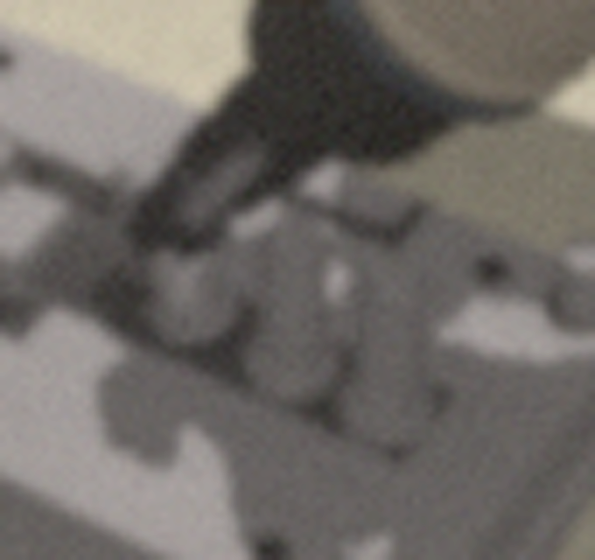

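View pics/w8.png

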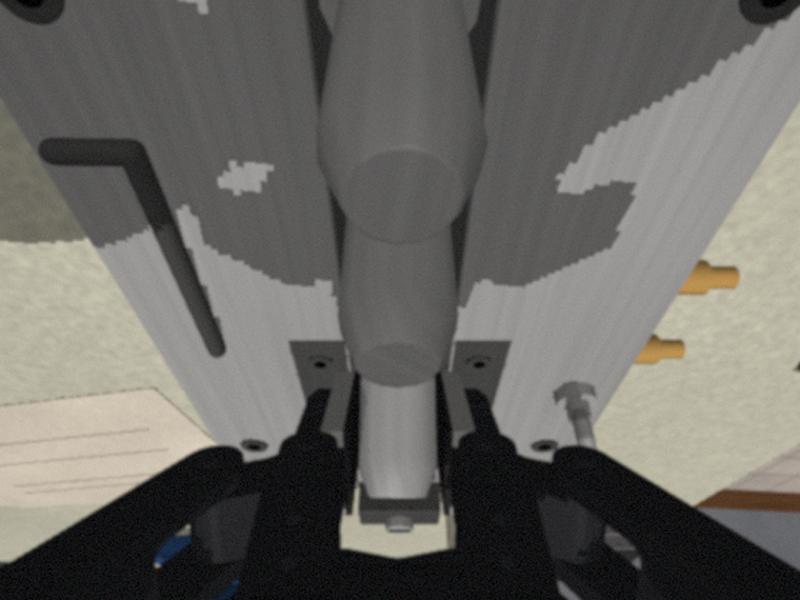

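Both standing cores are upright, and the foot has clear floor on the slide's side of core_b. I'll turn 5° more about the grip point (body clearance works out at about 4 mm), then touch down.

Emit:
send_rows(commands=[{"tx":0.0095,"ty":0.0,"tz":-0.001,"rx":0.0,"ry":-2.5,"rz":0.0,"hand":0.0},{"tx":0.0187,"ty":0.0,"tz":-0.0018,"rx":0.0,"ry":-5.0,"rz":0.0,"hand":0.0},{"tx":0.0187,"ty":0.0,"tz":-0.0018,"rx":0.0,"ry":-5.0,"rz":0.0,"hand":0.0},{"tx":0.0187,"ty":0.0,"tz":-0.0018,"rx":0.0,"ry":-5.0,"rz":0.0,"hand":0.0}])

```text
clock: 7.7
tool_pos: [536.0, 110.8, 256.9]
ee_rot: [[-0.107, 0.99, 0.088], [0.759, 0.138, -0.636], [-0.642, -0.001, -0.767]]
force: [0.6, -0.3, -2.8]
gripper_width: 0.251
```

Run:
```python
from h import *
s=readout.observe(); print(mould(s["tool_pos"]),s["force"],s["clock"],s["gripper_width"]*85); m=mould(s["tool_pos"]); a=-np.arctan2(np.hypot(*s["ee_rot"][:2,2]),-s["ee_rot"][2,2])
off=(-5.69,167.8); C=m[1:]+off[0]*np.array([np.cos(a),np.sin(a)])+off[1]*np.array([np.sin(a),-np.cos(a)]); t=np.degrees(a); print(C,t)
```

```text
[-5.11599734e-02  1.34751953e+02  2.56871305e+02] [ 0.55427192 -0.3472865  -2.7969255 ] 7.7 21.31254753210609
[ 22.66624777 131.86726187] -39.93907970099031
```

Emit:
send_rows(commands=[{"tx":0.0006,"ty":0.0,"tz":0.0008,"rx":0.0,"ry":0.0,"rz":0.0,"hand":0.0},{"tx":0.001,"ty":0.0,"tz":0.0012,"rx":0.0,"ry":0.0,"rz":0.0,"hand":0.0},{"tx":0.001,"ty":0.0,"tz":0.0012,"rx":0.0,"ry":0.0,"rz":0.0,"hand":0.0},{"tx":0.001,"ty":0.0,"tz":0.0012,"rx":0.0,"ry":0.0,"rz":0.0,"hand":0.0}])

```text
clock: 8.03
tool_pos: [536.2, 110.0, 256.2]
ee_rot: [[-0.105, 0.991, 0.088], [0.759, 0.137, -0.636], [-0.642, 0.0, -0.766]]
force: [-1.2, 2.1, 4.2]
gripper_width: 0.248
```

The foot's edge is touching (+4 N). Now let go.

Emit:
send_rows(commands=[{"tx":0.0,"ty":0.0,"tz":0.0,"rx":0.0,"ry":0.0,"rz":0.0,"hand":0.45},{"tx":0.0,"ty":0.0,"tz":0.0,"rx":0.0,"ry":0.0,"rz":0.0,"hand":0.45},{"tx":0.0,"ty":0.0,"tz":0.0,"rx":0.0,"ry":0.0,"rz":0.0,"hand":0.45},{"tx":0.0,"ty":0.0,"tz":0.0,"rx":0.0,"ry":0.0,"rz":0.0,"hand":0.45},{"tx":0.0,"ty":0.0,"tz":0.0,"rx":0.0,"ry":0.0,"rz":0.0,"hand":0.45},{"tx":0.0,"ty":0.0,"tz":0.0,"rx":0.0,"ry":0.0,"rz":0.0,"hand":0.45}])

```text
clock: 8.53
tool_pos: [536.1, 110.3, 255.6]
ee_rot: [[-0.105, 0.991, 0.088], [0.759, 0.137, -0.637], [-0.643, -0.001, -0.766]]
force: [0.3, -0.6, -1.2]
gripper_width: 0.451
```

Run:
```python
from h import *
s=readout.observe(); print(mould(s["tool_pos"]),s["force"],s["clock"],s["gripper_width"]*85); im=viewer.capture("wrist")
cv2.imwrite("pics/w9.png",cv2.resize(im,(800,600),interpolation=cv2.INTER_CUBIC))
a=viewer.capture("side")[150:230,230:300];b=viewer.capture("scene")[170:250,240:325]
a=cv2.resize(a,(490,560),interpolation=cv2.INTER_CUBIC);b=cv2.resize(b,(300,280),interpolation=cv2.INTER_CUBIC)
o=np.zeros((560,790,3),np.uint8);o[:,:490]=a;o[:280,490:]=b
cv2.imwrite("pics/s9.png",cv2.convertScaleAbs(o,alpha=1.5));
```

```text
[-1.97075872e-02  1.34306639e+02  2.55616928e+02] [ 0.30086219 -0.58589841 -1.1770107 ] 8.5333 38.331564649536155
```

View pics/w9.png

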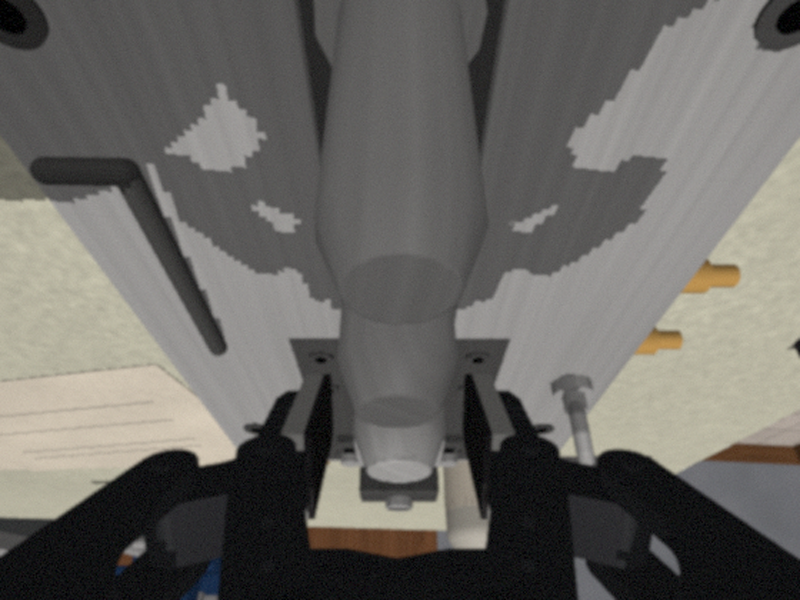

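View pics/s9.png

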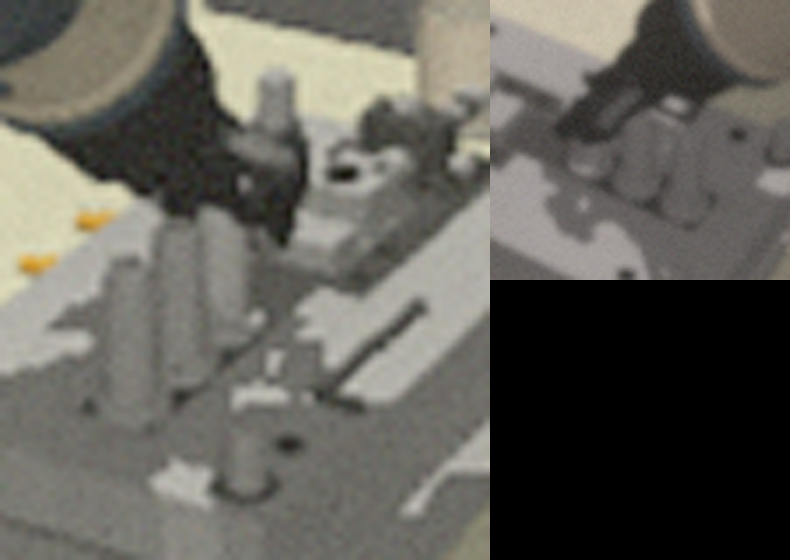

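All three cores now stand upright in the side view, and in the wrist view the new core's top is at (400,469). I'll compute the top positions.

Run:
```python
from h import *
s=readout.observe(); c=cam("wrist",s);k=.7
for n,(x,y,z) in dict(c=(400,469,148),c_near=(400,459,148),c_far=(400,480,148),b=(400,411,148),b_l=(357,411,148),b_r=(443,411,148),a=(401,288,148)).items(): print(n,mould(cast(c,((x+.5)*k-.5,(y+.5)*k-.5),z)))
```

```text
c [9.32830756e-02 3.90588568e+01 1.48000000e+02]
c_near [6.27682136e-02 4.67189122e+01 1.48000000e+02]
c_far [1.30740131e-01 2.96561231e+01 1.48000000e+02]
b [-4.97453496e-02  7.49628589e+01  1.48000000e+02]
b_l [ -8.08614003  74.95109186 148.        ]
b_r [  7.98451317  74.97462275 148.        ]
a [-8.06703781e-02  1.14173495e+02  1.48000000e+02]
```

The core stands at y≈39, upright. Core_b is at 75 and core_a at 114. At the notch the nose should reach about y 25, which is inside the new core's flange front at about 22. So I'll regrip from straight above and slide it until it touches its neighbours.

Run:
```python
from h import *
s=readout.observe(); p0,R0=s["tool_pos"],s["ee_rot"]; m=mould(p0)
p1,R1=pose(0,m[1],m[2]+50,-40); move(p0,R0,p1,R1)
for t in (-34,-28,-22,-15,-7.5,0):
    f=1+t/40; 
    y,z=tip_tcp(23+(39-23)*f, 122.8+50+(0)*f, t); move(p1,R1,*pose(0,y,z,t))
```

```text
t(mm) [-32.1   0.  -38.3] rot [-0. -0.  0.] rows>= 1.1990410089799493
t(mm) [-16.2   0.   -0.7] rot [-0.  6.  0.] rows>= 0.8379888268156415
t(mm) [-32.3   0.    0.6] rot [ 0. 12.  0.] rows>= 1.6759776536312847
t(mm) [-47.9   0.    3.8] rot [ 0. 18.  0.] rows>= 2.5139664804469275
t(mm) [-65.5   0.    9.7] rot [ 0. 25.  0.] rows>= 3.491620111731843
t(mm) [-83.1   0.   18.7] rot [ 0.  32.5 -0. ] rows>= 4.539106145251395
t(mm) [-99.1  -0.   30.2] rot [ 0. 40. -0.] rows>= 5.586592178770949
```

Emit:
send_rows(commands=[{"tx":-0.011,"ty":0.0,"tz":-0.013,"rx":0.0,"ry":0.0,"rz":0.0,"hand":0.5},{"tx":-0.022,"ty":0.0,"tz":-0.026,"rx":0.0,"ry":0.0,"rz":0.0,"hand":0.5},{"tx":-0.032,"ty":0.0,"tz":-0.038,"rx":0.0,"ry":0.0,"rz":0.0,"hand":0.5},{"tx":-0.032,"ty":0.0,"tz":-0.038,"rx":0.0,"ry":0.0,"rz":0.0,"hand":0.5}])

```text
clock: 9.02
tool_pos: [536.7, 110.4, 307.9]
ee_rot: [[-0.103, 0.991, 0.091], [0.759, 0.137, -0.636], [-0.643, 0.003, -0.766]]
force: [1.1, 0.9, 1.1]
gripper_width: 0.498
```

Emit:
send_rows(commands=[{"tx":-0.016,"ty":0.0,"tz":-0.001,"rx":0.0,"ry":6.0,"rz":0.0,"hand":0.5},{"tx":-0.032,"ty":0.0,"tz":0.001,"rx":0.0,"ry":12.0,"rz":0.0,"hand":0.5},{"tx":-0.048,"ty":0.0,"tz":0.004,"rx":0.0,"ry":18.0,"rz":0.0,"hand":0.5},{"tx":-0.0655,"ty":0.0,"tz":0.01,"rx":0.0,"ry":25.0,"rz":0.0,"hand":0.5},{"tx":-0.083,"ty":0.0,"tz":0.019,"rx":0.0,"ry":32.0,"rz":0.0,"hand":0.5},{"tx":-0.099,"ty":0.0,"tz":0.03,"rx":0.0,"ry":40.0,"rz":0.0,"hand":0.5},{"tx":-0.099,"ty":0.0,"tz":0.03,"rx":0.0,"ry":40.0,"rz":0.0,"hand":0.5},{"tx":-0.099,"ty":0.0,"tz":0.03,"rx":0.0,"ry":40.0,"rz":0.0,"hand":0.5}])

```text
clock: 9.68
tool_pos: [549.1, 14.7, 345.6]
ee_rot: [[-0.133, 0.991, -0.001], [0.991, 0.133, -0.001], [-0.001, -0.001, -1.0]]
force: [-0.1, 0.0, 0.1]
gripper_width: 0.496
```

Run:
```python
from h import *
s=readout.observe(); print(mould(s["tool_pos"]),s["ee_rot"][:,2],s["force"],s["clock"],s["gripper_width"]*85); im=viewer.capture("wrist")
cv2.imwrite("pics/w10.png",cv2.resize(im,(800,600),interpolation=cv2.INTER_CUBIC))
import pickle; pickle.dump(s,open("s10.pkl","wb"))
```

```text
[-2.73603282e-01  3.77651837e+01  3.45620025e+02] [-0.00115431 -0.00147107 -0.99999825] [-0.06174745  0.02565497  0.13128397] 9.6833 42.156069735945
```

View pics/w10.png

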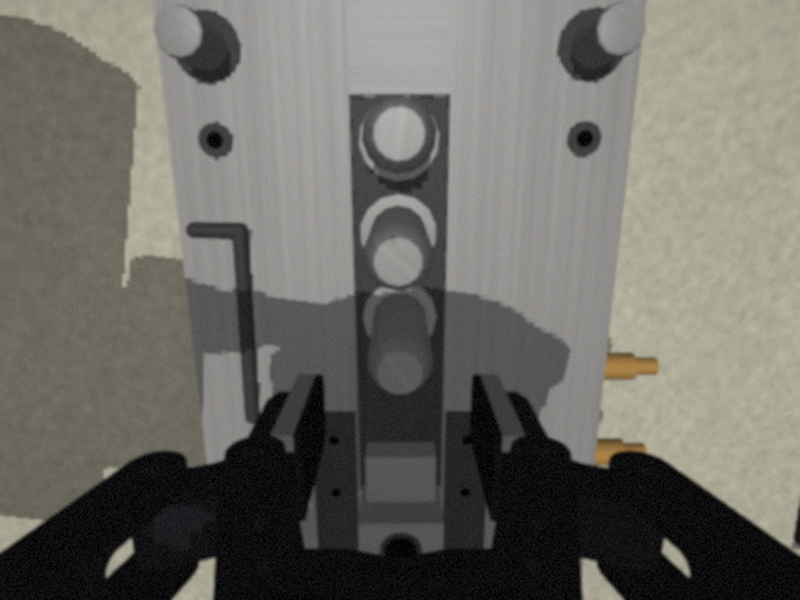

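The view shows three upright cores, with tops at (399,133), (399,262) and (400,370). The new core is centred between the fingers. Descending and closing on it.

Emit:
send_rows(commands=[{"tx":0.0,"ty":0.0,"tz":0.017,"rx":0.0,"ry":0.0,"rz":0.0,"hand":0.5},{"tx":0.0,"ty":0.0,"tz":0.034,"rx":0.0,"ry":0.0,"rz":0.0,"hand":0.5},{"tx":0.0,"ty":0.0,"tz":0.051,"rx":0.0,"ry":0.0,"rz":0.0,"hand":0.5},{"tx":0.0,"ty":0.0,"tz":0.067,"rx":0.0,"ry":0.0,"rz":0.0,"hand":0.5},{"tx":0.0,"ty":0.0,"tz":0.067,"rx":0.0,"ry":0.0,"rz":0.0,"hand":0.5},{"tx":0.0,"ty":0.0,"tz":0.067,"rx":0.0,"ry":0.0,"rz":0.0,"hand":0.25},{"tx":0.0,"ty":0.0,"tz":0.067,"rx":0.0,"ry":0.0,"rz":0.0,"hand":0.2},{"tx":0.0,"ty":0.0,"tz":0.067,"rx":0.0,"ry":0.0,"rz":0.0,"hand":0.2},{"tx":0.0,"ty":0.0,"tz":0.067,"rx":0.0,"ry":0.0,"rz":0.0,"hand":0.2}], force=20)

```text
clock: 10.48
tool_pos: [549.3, 16.3, 279.7]
ee_rot: [[-0.138, 0.99, 0.001], [0.99, 0.138, -0.001], [-0.001, 0.0, -1.0]]
force: [-0.4, -0.3, -3.7]
gripper_width: 0.273
```

Run:
```python
from h import *
import pickle
s=pickle.load(open("s10.pkl","rb")); c=cam("wrist",s);k=.7
for n,(x,y,z) in dict(c=(400,371,148),b=(399,262,148),a=(399,133,148),le=(400,95,80),nose=(400,445,90),body=(400,523,106)).items(): print(n,mould(cast(c,((x+.5)*k-.5,(y+.5)*k-.5),z)))
```

```text
c [-1.26439576e-01  3.61671496e+01  1.48000000e+02]
b [ -0.3464246  73.8651942 148.       ]
a [ -0.22113453 113.15603236 148.        ]
le [  0.34164337 130.4481531   80.        ]
nose [ -0.10914995 -26.92504787  90.        ]
body [ -0.24388311 -58.34997254 106.        ]
```

Emit:
send_rows(commands=[{"tx":0.0015,"ty":0.0,"tz":0.0,"rx":0.0,"ry":0.0,"rz":0.0,"hand":0.2},{"tx":0.003,"ty":0.0,"tz":0.0,"rx":0.0,"ry":0.0,"rz":0.0,"hand":0.2},{"tx":0.004,"ty":0.0,"tz":0.0,"rx":0.0,"ry":0.0,"rz":0.0,"hand":0.2},{"tx":0.005,"ty":0.0,"tz":0.0,"rx":0.0,"ry":0.0,"rz":0.0,"hand":0.2},{"tx":0.006,"ty":0.0,"tz":0.0,"rx":0.0,"ry":0.0,"rz":0.0,"hand":0.2}])

```text
clock: 10.9
tool_pos: [548.5, 21.9, 279.3]
ee_rot: [[-0.137, 0.991, 0.0], [0.991, 0.137, -0.0], [-0.0, 0.0, -1.0]]
force: [0.5, -4.2, 3.0]
gripper_width: 0.277
```

Emit:
send_rows(commands=[{"tx":0.001,"ty":0.0,"tz":0.0,"rx":0.0,"ry":0.0,"rz":0.0,"hand":0.2},{"tx":0.001,"ty":0.0,"tz":0.0,"rx":0.0,"ry":0.0,"rz":0.0,"hand":0.2}])

```text
clock: 11.07
tool_pos: [548.4, 22.9, 279.3]
ee_rot: [[-0.137, 0.991, 0.0], [0.991, 0.137, -0.001], [-0.001, 0.0, -1.0]]
force: [0.4, -3.9, 2.2]
gripper_width: 0.27
```

Run:
```python
from h import *
s=readout.observe(); print(mould(s["tool_pos"]),s["force"],s["clock"],s["gripper_width"]*85); im=viewer.capture("wrist")
cv2.imwrite("pics/w11.png",cv2.resize(im,(800,600),interpolation=cv2.INTER_CUBIC))
import pickle; pickle.dump(s,open("s11.pkl","wb"))
```

```text
[1.55435613e-01 4.59996650e+01 2.79254490e+02] [ 0.37493427 -3.8696152   2.20614612] 11.0667 22.909536179562835
```

View pics/w11.png

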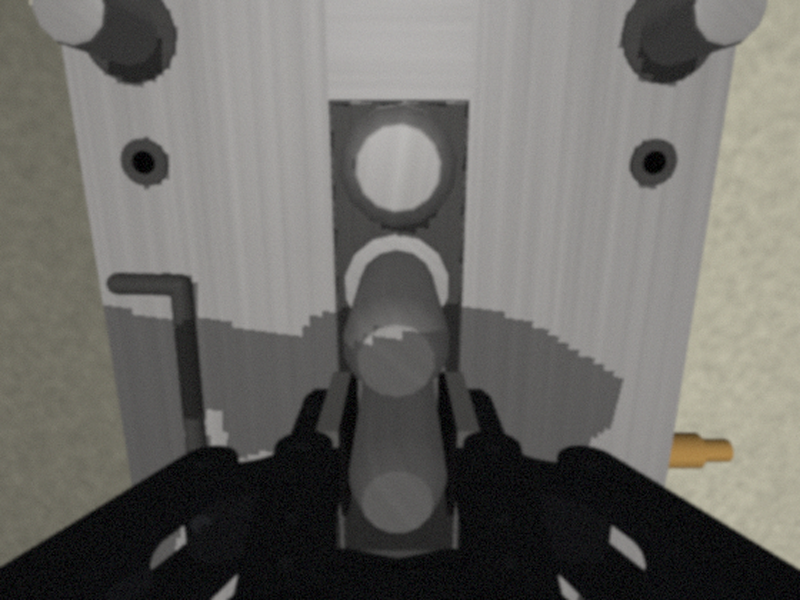

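Run:
```python
from h import *
import pickle
s=pickle.load(open("s11.pkl","rb")); c=cam("wrist",s);k=.7
for n,(x,y,z) in dict(c=(397,502,148),b=(396,361,148),a=(398,168,148),le=(400,101,80),bfl=(396,236,84),afl=(398,228,84)).items(): print(n,mould(cast(c,((x+.5)*k-.5,(y+.5)*k-.5),z)))
```

```text
c [ -0.35080393  41.64087836 148.        ]
b [ -0.54978396  75.09485787 148.        ]
a [ -0.15772572 113.10143331 148.        ]
le [  0.51041549 130.65196459  80.        ]
bfl [-0.69742859 90.94026835 84.        ]
afl [-7.54217373e-02  9.34280341e+01  8.40000000e+01]
```

Core c and core_b touch (33.5 mm apart), and about 3 mm of gap remains between b and a. I'll push 3 mm more.

Emit:
send_rows(commands=[{"tx":0.001,"ty":0.0,"tz":0.0,"rx":0.0,"ry":0.0,"rz":0.0,"hand":0.2},{"tx":0.002,"ty":0.0,"tz":0.0,"rx":0.0,"ry":0.0,"rz":0.0,"hand":0.2},{"tx":0.003,"ty":0.0,"tz":0.0,"rx":0.0,"ry":0.0,"rz":0.0,"hand":0.2},{"tx":0.003,"ty":0.0,"tz":0.0,"rx":0.0,"ry":0.0,"rz":0.0,"hand":0.2}])

```text
clock: 11.45
tool_pos: [548.1, 25.8, 279.3]
ee_rot: [[-0.137, 0.991, 0.001], [0.991, 0.137, -0.0], [-0.001, 0.001, -1.0]]
force: [-0.1, -5.2, 3.7]
gripper_width: 0.273
```

Now release and lift straight up.

Emit:
send_rows(commands=[{"tx":-0.0005,"ty":0.0,"tz":0.0,"rx":0.0,"ry":0.0,"rz":0.0,"hand":0.5},{"tx":-0.0005,"ty":0.0,"tz":0.0,"rx":0.0,"ry":0.0,"rz":0.0,"hand":0.5},{"tx":-0.0005,"ty":0.0,"tz":0.0,"rx":0.0,"ry":0.0,"rz":0.0,"hand":0.5},{"tx":-0.0005,"ty":0.0,"tz":0.0,"rx":0.0,"ry":0.0,"rz":0.0,"hand":0.5},{"tx":-0.0005,"ty":0.0,"tz":-0.015,"rx":0.0,"ry":0.0,"rz":0.0,"hand":0.5},{"tx":-0.0005,"ty":0.0,"tz":-0.035,"rx":0.0,"ry":0.0,"rz":0.0,"hand":0.5},{"tx":-0.0005,"ty":0.0,"tz":-0.055,"rx":0.0,"ry":0.0,"rz":0.0,"hand":0.5},{"tx":-0.0005,"ty":0.0,"tz":-0.075,"rx":0.0,"ry":0.0,"rz":0.0,"hand":0.6},{"tx":-0.035,"ty":0.0,"tz":-0.08,"rx":0.0,"ry":0.0,"rz":0.0,"hand":0.75},{"tx":-0.07,"ty":0.0,"tz":-0.08,"rx":0.0,"ry":0.0,"rz":0.0,"hand":0.75},{"tx":-0.09,"ty":0.0,"tz":-0.08,"rx":0.0,"ry":0.0,"rz":0.0,"hand":0.75},{"tx":-0.09,"ty":0.0,"tz":-0.08,"rx":0.0,"ry":0.0,"rz":0.0,"hand":0.75}])

```text
clock: 12.45
tool_pos: [560.7, -66.5, 359.1]
ee_rot: [[-0.135, 0.991, 0.0], [0.991, 0.135, -0.001], [-0.001, 0.0, -1.0]]
force: [-0.3, 0.5, -0.5]
gripper_width: 0.754
```

Run:
```python
from h import *
s=readout.observe(); print(mould(s["tool_pos"]),s["ee_rot"][:,0],s["force"],s["clock"],s["gripper_width"]*85); im=viewer.capture("wrist")
cv2.imwrite("pics/w12.png",cv2.resize(im,(800,600),interpolation=cv2.INTER_CUBIC))
import pickle; pickle.dump(s,open("s12.pkl","wb"))
```

```text
[ 4.77561501e-03 -4.41710656e+01  3.59145013e+02] [-1.34748461e-01  9.90879364e-01 -9.68320884e-04] [-0.25129262  0.45612884 -0.53979879] 12.45 64.06377856374024
```

View pics/w12.png

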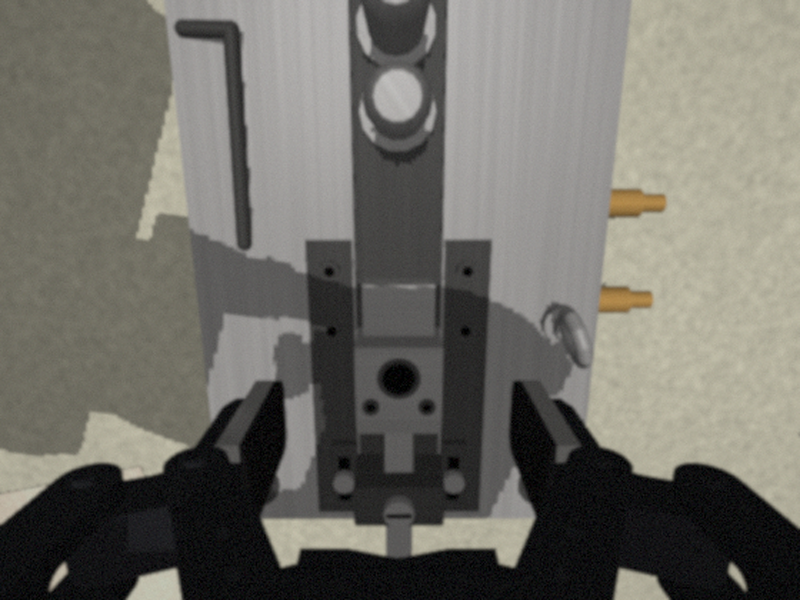

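The view shows the free core c with its top at (397,95) and flange front at y≈152. The nose front is at y≈285, the body front edge at y≈347 and the ball screw at (399,510). Measuring.

Run:
```python
import cv2,numpy as np
im=cv2.imread("pics/w12.png")[260:560,290:510]; cv2.imwrite("pics/w12z.png",cv2.resize(cv2.convertScaleAbs(im,alpha=1.7,beta=5),None,fx=2,fy=2,interpolation=cv2.INTER_CUBIC))
from h import *
import pickle
s=pickle.load(open("s12.pkl","rb")); c=cam("wrist",s);k=.7
for n,(x,y,z) in dict(c=(397,96,148),cfl=(397,153,82),nosetop=(399,285,90),bodyf=(399,347,106),bodyfl=(355,350,106),bodyfr=(442,350,106),screw116=(399,510,116),screw120=(399,510,120),retf=(372,455,116),retback=(372,523,116),bodyback=(399,434,106),eye=(560,310,90)).items(): print(n,mould(cast(c,((x+.5)*k-.5,(y+.5)*k-.5),z)))
```

```text
c [ -0.28725332  42.94587469 148.        ]
cfl [-0.37265514 25.53497794 82.        ]
nosetop [  0.39422639 -33.25228591  90.        ]
bodyf [  0.30182939 -57.85909329 106.        ]
bodyfl [-19.42476388 -59.2388268  106.        ]
bodyfr [ 19.57582757 -59.34268263 106.        ]
screw116 [ 1.34592583e-01 -1.35757943e+02  1.16000000e+02]
screw120 [ 1.27594720e-01 -1.32715523e+02  1.20000000e+02]
retf [ -12.09695817 -106.39624596  116.        ]
retback [ -12.68069773 -142.94824979  116.        ]
bodyback [   0.22548703 -101.45166752  106.        ]
eye [ 76.05186106 -45.54631354  90.        ]
```

View pics/w12z.png

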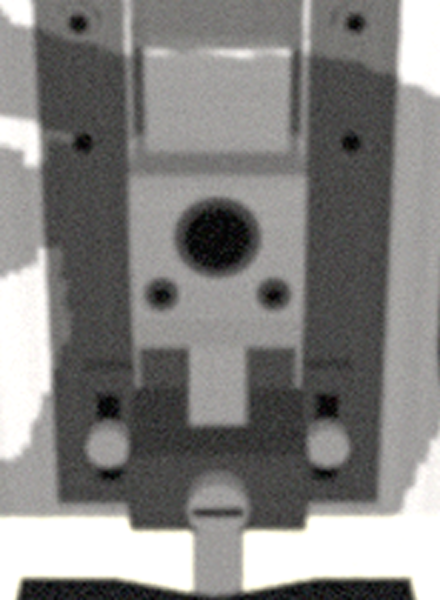

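Core c stands free at y≈43 (flange front about 26). The slide grip point is at y=-78, and the screw over the ball at about -135 predicts about 60 mm of travel. Now gripping the slide.

Emit:
send_rows(commands=[{"tx":-0.017,"ty":0.0,"tz":0.02,"rx":0.0,"ry":0.0,"rz":0.0,"hand":0.75},{"tx":-0.034,"ty":0.0,"tz":0.04,"rx":0.0,"ry":0.0,"rz":0.0,"hand":0.75},{"tx":-0.034,"ty":0.0,"tz":0.065,"rx":0.0,"ry":0.0,"rz":0.0,"hand":0.75},{"tx":-0.034,"ty":0.0,"tz":0.09,"rx":0.0,"ry":0.0,"rz":0.0,"hand":0.75},{"tx":-0.034,"ty":0.0,"tz":0.104,"rx":0.0,"ry":0.0,"rz":0.0,"hand":0.75},{"tx":-0.034,"ty":0.0,"tz":0.104,"rx":0.0,"ry":0.0,"rz":0.0,"hand":0.75},{"tx":-0.034,"ty":0.0,"tz":0.104,"rx":0.0,"ry":0.0,"rz":0.0,"hand":0.55},{"tx":-0.034,"ty":0.0,"tz":0.104,"rx":0.0,"ry":0.0,"rz":0.0,"hand":0.55},{"tx":-0.034,"ty":0.0,"tz":0.104,"rx":0.0,"ry":0.0,"rz":0.0,"hand":0.55}], force=50)

```text
clock: 13.25
tool_pos: [565.2, -96.7, 256.2]
ee_rot: [[-0.138, 0.99, 0.001], [0.99, 0.138, -0.001], [-0.001, 0.001, -1.0]]
force: [0.2, -0.2, 0.7]
gripper_width: 0.553
```

Run:
```python
from h import *
s=readout.observe(); print(mould(s["tool_pos"]),s["ee_rot"][:,0],s["force"],s["clock"],s["gripper_width"]*85); im=viewer.capture("wrist")
cv2.imwrite("pics/w13.png",cv2.resize(im,(800,600),interpolation=cv2.INTER_CUBIC))
```

```text
[  0.36684949 -74.7235196  256.23917547] [-1.37623912e-01  9.90484300e-01 -7.14478620e-04] [ 0.20039586 -0.15149027  0.6881314 ] 13.25 46.96501275417265
```

View pics/w13.png

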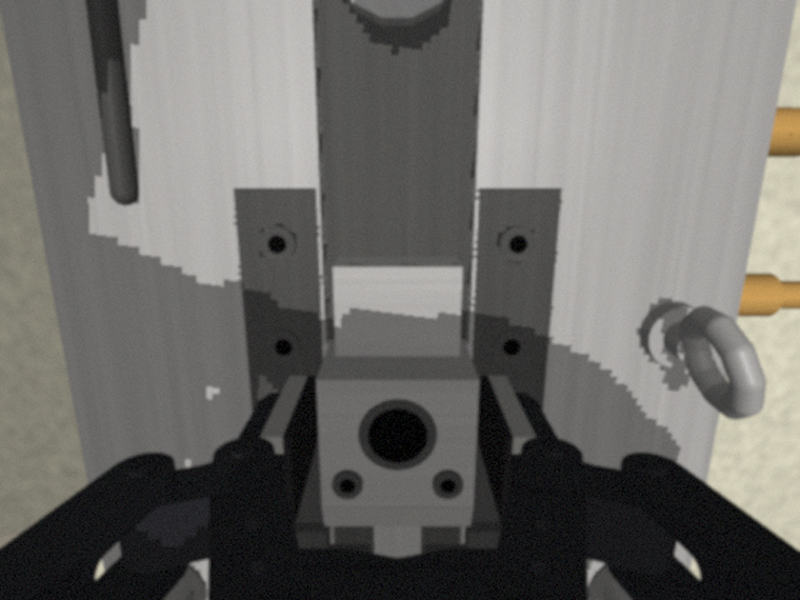

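The fingers straddle the slide body, whose bore is at (398,434). Closing.

Emit:
send_rows(commands=[{"tx":0.0,"ty":0.0,"tz":0.0,"rx":0.0,"ry":0.0,"rz":0.0,"hand":0.4},{"tx":0.0,"ty":0.0,"tz":0.0,"rx":0.0,"ry":0.0,"rz":0.0,"hand":0.3},{"tx":0.0,"ty":0.0,"tz":0.0,"rx":0.0,"ry":0.0,"rz":0.0,"hand":0.3},{"tx":0.0,"ty":0.0,"tz":0.0,"rx":0.0,"ry":0.0,"rz":0.0,"hand":0.3},{"tx":0.0,"ty":0.0,"tz":0.0,"rx":0.0,"ry":0.0,"rz":0.0,"hand":0.3}])

```text
clock: 13.72
tool_pos: [565.2, -96.8, 256.3]
ee_rot: [[-0.137, 0.991, 0.002], [0.991, 0.137, -0.0], [-0.001, 0.002, -1.0]]
force: [-1.2, 2.6, 9.7]
gripper_width: 0.455
```

Held: opening 39 mm. Travel can be at least 47 mm, so I'll push 40 mm first.

Emit:
send_rows(commands=[{"tx":0.003,"ty":0.0,"tz":0.0,"rx":0.0,"ry":0.0,"rz":0.0,"hand":0.3},{"tx":0.008,"ty":0.0,"tz":0.0,"rx":0.0,"ry":0.0,"rz":0.0,"hand":0.3},{"tx":0.014,"ty":0.0,"tz":0.0,"rx":0.0,"ry":0.0,"rz":0.0,"hand":0.3},{"tx":0.02,"ty":0.0,"tz":0.0,"rx":0.0,"ry":0.0,"rz":0.0,"hand":0.3},{"tx":0.026,"ty":0.0,"tz":0.0,"rx":0.0,"ry":0.0,"rz":0.0,"hand":0.3},{"tx":0.032,"ty":0.0,"tz":0.0,"rx":0.0,"ry":0.0,"rz":0.0,"hand":0.3},{"tx":0.037,"ty":0.0,"tz":0.0,"rx":0.0,"ry":0.0,"rz":0.0,"hand":0.3},{"tx":0.04,"ty":0.0,"tz":0.0,"rx":0.0,"ry":0.0,"rz":0.0,"hand":0.3},{"tx":0.04,"ty":0.0,"tz":0.0,"rx":0.0,"ry":0.0,"rz":0.0,"hand":0.3},{"tx":0.04,"ty":0.0,"tz":0.0,"rx":0.0,"ry":0.0,"rz":0.0,"hand":0.3}])

```text
clock: 14.55
tool_pos: [559.7, -57.1, 256.2]
ee_rot: [[-0.137, 0.991, 0.002], [0.991, 0.137, -0.0], [-0.0, 0.002, -1.0]]
force: [-1.1, 2.5, 9.9]
gripper_width: 0.455
```

Run:
```python
from h import *
s=readout.observe(); print(mould(s["tool_pos"]),s["ee_rot"][:,0],s["force"],s["clock"],s["gripper_width"]*85); im=viewer.capture("wrist")
cv2.imwrite("pics/w14.png",cv2.resize(im,(800,600),interpolation=cv2.INTER_CUBIC))
import pickle; pickle.dump(s,open("s14.pkl","wb"))
```

```text
[  0.29061753 -34.75892043 256.23842464] [-1.37283195e-01  9.90531752e-01 -4.14515520e-04] [-1.12704549  2.53684182  9.89818467] 14.55 38.694696146849004
```

View pics/w14.png

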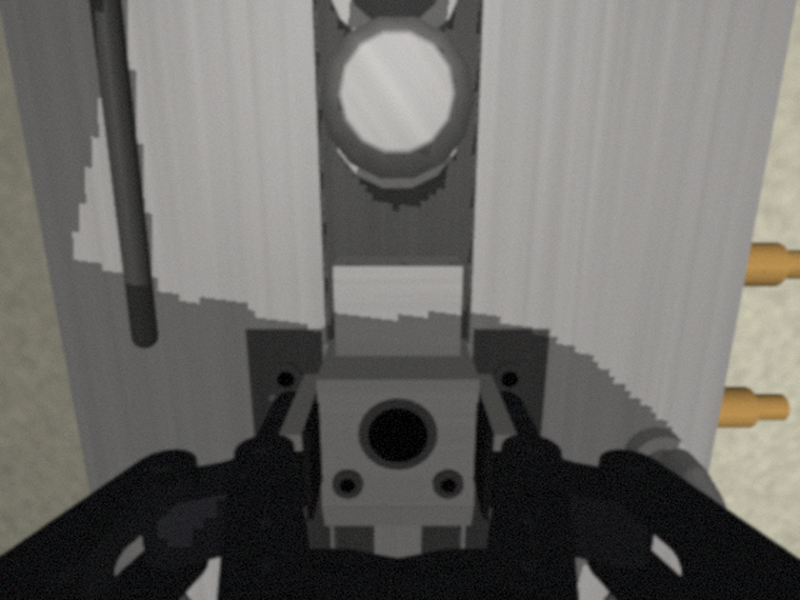

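The slide came along without slipping (bore at the same pixels), with about 19 mm still between nose and core. From here I'll go in small steps and feel for the notch.

Emit:
send_rows(commands=[{"tx":0.002,"ty":0.0,"tz":0.0,"rx":0.0,"ry":0.0,"rz":0.0,"hand":0.3},{"tx":0.004,"ty":0.0,"tz":0.0,"rx":0.0,"ry":0.0,"rz":0.0,"hand":0.3},{"tx":0.006,"ty":0.0,"tz":0.0,"rx":0.0,"ry":0.0,"rz":0.0,"hand":0.3}])

```text
clock: 14.85
tool_pos: [559.0, -52.0, 256.3]
ee_rot: [[-0.137, 0.991, 0.002], [0.991, 0.137, -0.002], [-0.002, 0.002, -1.0]]
force: [-1.5, -12.7, 8.6]
gripper_width: 0.461
```

Emit:
send_rows(commands=[{"tx":0.001,"ty":0.0,"tz":0.0,"rx":0.0,"ry":0.0,"rz":0.0,"hand":0.3},{"tx":0.002,"ty":0.0,"tz":0.0,"rx":0.0,"ry":0.0,"rz":0.0,"hand":0.3}])

```text
clock: 15.02
tool_pos: [558.7, -49.9, 256.3]
ee_rot: [[-0.137, 0.991, 0.002], [0.991, 0.137, -0.002], [-0.002, 0.002, -1.0]]
force: [-0.6, -9.3, 8.3]
gripper_width: 0.46
```

Emit:
send_rows(commands=[{"tx":0.001,"ty":0.0,"tz":0.0,"rx":0.0,"ry":0.0,"rz":0.0,"hand":0.3},{"tx":0.002,"ty":0.0,"tz":0.0,"rx":0.0,"ry":0.0,"rz":0.0,"hand":0.3}])

```text
clock: 15.18
tool_pos: [558.4, -48.0, 256.2]
ee_rot: [[-0.137, 0.991, 0.002], [0.991, 0.137, -0.002], [-0.002, 0.002, -1.0]]
force: [-1.7, -10.8, 7.9]
gripper_width: 0.459
```

Emit:
send_rows(commands=[{"tx":0.0,"ty":0.0,"tz":-0.0006,"rx":0.0,"ry":0.0,"rz":0.0,"hand":0.3},{"tx":0.0,"ty":0.0,"tz":-0.0006,"rx":0.0,"ry":0.0,"rz":0.0,"hand":0.3}])

```text
clock: 15.35
tool_pos: [558.4, -47.4, 256.3]
ee_rot: [[-0.137, 0.991, 0.001], [0.991, 0.137, -0.0], [-0.0, 0.001, -1.0]]
force: [1.2, 1.5, 4.6]
gripper_width: 0.459
```

Emit:
send_rows(commands=[{"tx":0.0005,"ty":0.0,"tz":0.0,"rx":0.0,"ry":0.0,"rz":0.0,"hand":0.3},{"tx":0.001,"ty":0.0,"tz":0.0,"rx":0.0,"ry":0.0,"rz":0.0,"hand":0.3}])

```text
clock: 15.52
tool_pos: [558.3, -46.8, 256.3]
ee_rot: [[-0.137, 0.991, 0.001], [0.991, 0.137, -0.001], [-0.001, 0.001, -1.0]]
force: [0.6, -8.2, 6.3]
gripper_width: 0.458
```

Emit:
send_rows(commands=[{"tx":0.0005,"ty":0.0,"tz":0.0,"rx":0.0,"ry":0.0,"rz":0.0,"hand":0.3},{"tx":0.001,"ty":0.0,"tz":0.0,"rx":0.0,"ry":0.0,"rz":0.0,"hand":0.3}])

```text
clock: 15.68
tool_pos: [558.1, -45.7, 256.3]
ee_rot: [[-0.137, 0.991, 0.001], [0.991, 0.137, -0.001], [-0.001, 0.001, -1.0]]
force: [1.3, -4.9, 7.1]
gripper_width: 0.458
```

Emit:
send_rows(commands=[{"tx":0.0005,"ty":0.0,"tz":0.0,"rx":0.0,"ry":0.0,"rz":0.0,"hand":0.3},{"tx":0.001,"ty":0.0,"tz":0.0,"rx":0.0,"ry":0.0,"rz":0.0,"hand":0.3}])

```text
clock: 15.85
tool_pos: [558.0, -44.6, 256.3]
ee_rot: [[-0.137, 0.991, 0.001], [0.991, 0.137, -0.001], [-0.001, 0.001, -1.0]]
force: [1.2, -4.3, 7.0]
gripper_width: 0.456
```

Emit:
send_rows(commands=[{"tx":0.0005,"ty":0.0,"tz":0.0,"rx":0.0,"ry":0.0,"rz":0.0,"hand":0.3},{"tx":0.001,"ty":0.0,"tz":0.0,"rx":0.0,"ry":0.0,"rz":0.0,"hand":0.3}])

```text
clock: 16.02
tool_pos: [557.8, -43.5, 256.3]
ee_rot: [[-0.137, 0.991, 0.001], [0.991, 0.137, -0.0], [-0.001, 0.001, -1.0]]
force: [1.6, -2.9, 7.6]
gripper_width: 0.457
```

Emit:
send_rows(commands=[{"tx":0.0005,"ty":0.0,"tz":0.0,"rx":0.0,"ry":0.0,"rz":0.0,"hand":0.3},{"tx":0.001,"ty":0.0,"tz":0.0,"rx":0.0,"ry":0.0,"rz":0.0,"hand":0.3}])

```text
clock: 16.18
tool_pos: [557.7, -42.4, 256.3]
ee_rot: [[-0.137, 0.991, 0.001], [0.991, 0.137, -0.0], [-0.0, 0.001, -1.0]]
force: [1.7, 1.3, 7.2]
gripper_width: 0.456
```

Emit:
send_rows(commands=[{"tx":0.0005,"ty":0.0,"tz":0.0,"rx":0.0,"ry":0.0,"rz":0.0,"hand":0.3},{"tx":0.001,"ty":0.0,"tz":0.0,"rx":0.0,"ry":0.0,"rz":0.0,"hand":0.3}])

```text
clock: 16.35
tool_pos: [557.5, -41.4, 256.3]
ee_rot: [[-0.137, 0.991, 0.001], [0.991, 0.137, -0.0], [-0.001, 0.001, -1.0]]
force: [2.0, -1.6, 8.0]
gripper_width: 0.459
```

Emit:
send_rows(commands=[{"tx":0.0005,"ty":0.0,"tz":0.0,"rx":0.0,"ry":0.0,"rz":0.0,"hand":0.3},{"tx":0.0005,"ty":0.0,"tz":0.0,"rx":0.0,"ry":0.0,"rz":0.0,"hand":0.3}])

```text
clock: 16.52
tool_pos: [557.5, -41.1, 256.3]
ee_rot: [[-0.137, 0.991, 0.001], [0.991, 0.137, -0.001], [-0.001, 0.001, -1.0]]
force: [1.7, -3.5, 8.0]
gripper_width: 0.451
```

Emit:
send_rows(commands=[{"tx":0.0005,"ty":0.0,"tz":0.0,"rx":0.0,"ry":0.0,"rz":0.0,"hand":0.3},{"tx":0.0005,"ty":0.0,"tz":0.0,"rx":0.0,"ry":0.0,"rz":0.0,"hand":0.3}])

```text
clock: 16.68
tool_pos: [557.4, -40.8, 256.3]
ee_rot: [[-0.137, 0.991, 0.001], [0.991, 0.137, -0.001], [-0.001, 0.001, -1.0]]
force: [1.0, -4.6, 6.8]
gripper_width: 0.455
```

Run:
```python
from h import *
s=readout.observe(); print(mould(s["tool_pos"]),s["force"],s["qd"],s["clock"],s["gripper_width"]*85); im=viewer.capture("wrist")
cv2.imwrite("pics/w15.png",cv2.resize(im,(800,600),interpolation=cv2.INTER_CUBIC))
import pickle; pickle.dump(s,open("s15.pkl","wb"))
```

```text
[  0.33441698 -18.29050278 256.28212794] [ 1.04280622 -4.550626    6.76174312] [-0.00020975  0.00010339 -0.00191215  0.00193997  0.00228252 -0.00147524] 16.6833 38.64925386461168
```

View pics/w15.png

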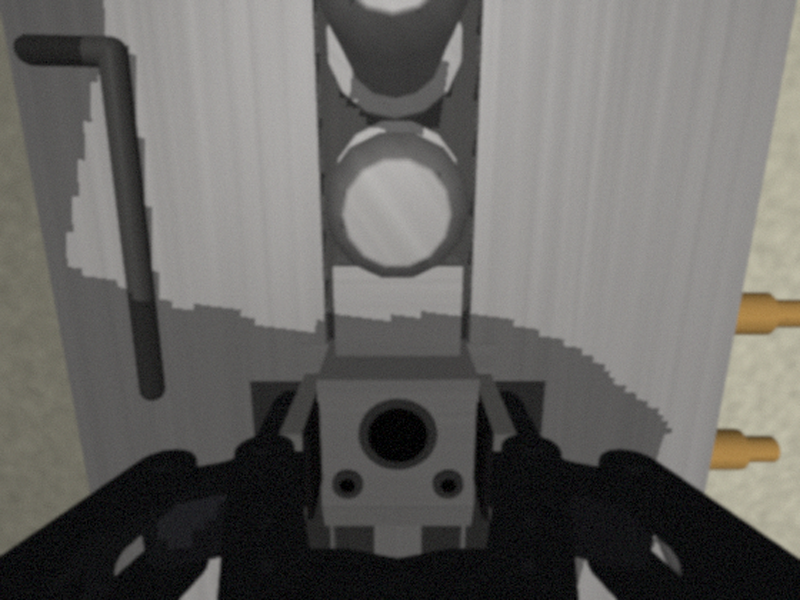

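The force went from about -4.5 N to +1.3 N and back to -4.5 N over roughly 3 mm. That looks like the pull into the notch, ending near here. The nose still clears the core's flange by a little. I'll probe 0.5 mm at a time to confirm a rise against leaving.

Emit:
send_rows(commands=[{"tx":0.0005,"ty":0.0,"tz":0.0,"rx":0.0,"ry":0.0,"rz":0.0,"hand":0.3},{"tx":0.0005,"ty":0.0,"tz":0.0,"rx":0.0,"ry":0.0,"rz":0.0,"hand":0.3}])

```text
clock: 16.9
tool_pos: [557.4, -40.5, 256.3]
ee_rot: [[-0.137, 0.991, 0.001], [0.991, 0.137, -0.001], [-0.002, 0.001, -1.0]]
force: [1.3, -9.4, 7.3]
gripper_width: 0.459
```

Emit:
send_rows(commands=[{"tx":0.0005,"ty":0.0,"tz":0.0,"rx":0.0,"ry":0.0,"rz":0.0,"hand":0.3},{"tx":0.0005,"ty":0.0,"tz":0.0,"rx":0.0,"ry":0.0,"rz":0.0,"hand":0.3}])

```text
clock: 17.07
tool_pos: [557.4, -40.3, 256.3]
ee_rot: [[-0.137, 0.991, 0.002], [0.991, 0.137, -0.002], [-0.002, 0.001, -1.0]]
force: [1.7, -13.5, 5.7]
gripper_width: 0.458
```

There's a steep rise to -13.5 N. To tell the notch from the nose touching the core, I'll back up a little: in a notch, the spring should pull me forwards.

Emit:
send_rows(commands=[{"tx":-0.001,"ty":0.0,"tz":0.0,"rx":0.0,"ry":0.0,"rz":0.0,"hand":0.3},{"tx":-0.001,"ty":0.0,"tz":0.0,"rx":0.0,"ry":0.0,"rz":0.0,"hand":0.3}])

```text
clock: 17.23
tool_pos: [557.5, -40.8, 256.3]
ee_rot: [[-0.137, 0.991, 0.001], [0.991, 0.137, -0.001], [-0.001, 0.001, -1.0]]
force: [0.2, -5.5, 7.9]
gripper_width: 0.457
```

Emit:
send_rows(commands=[{"tx":-0.0005,"ty":0.0,"tz":0.0,"rx":0.0,"ry":0.0,"rz":0.0,"hand":0.3},{"tx":-0.0005,"ty":0.0,"tz":0.0,"rx":0.0,"ry":0.0,"rz":0.0,"hand":0.3}])

```text
clock: 17.4
tool_pos: [557.5, -41.0, 256.3]
ee_rot: [[-0.137, 0.991, 0.001], [0.991, 0.137, -0.0], [-0.0, 0.001, -1.0]]
force: [0.9, -0.6, 8.3]
gripper_width: 0.453
```

Emit:
send_rows(commands=[{"tx":-0.0005,"ty":0.0,"tz":0.0,"rx":0.0,"ry":0.0,"rz":0.0,"hand":0.3},{"tx":-0.0005,"ty":0.0,"tz":0.0,"rx":0.0,"ry":0.0,"rz":0.0,"hand":0.3}])

```text
clock: 17.57
tool_pos: [557.5, -41.2, 256.3]
ee_rot: [[-0.137, 0.991, 0.001], [0.991, 0.137, 0.0], [0.0, 0.001, -1.0]]
force: [1.0, 2.0, 8.5]
gripper_width: 0.459
```

Run:
```python
from h import *
s=readout.observe(); print(mould(s["tool_pos"]),s["force"])
a=viewer.capture("side");b=viewer.capture("scene")
cv2.imwrite("pics/s16.png",cv2.convertScaleAbs(cv2.resize(a[150:230,230:300],(490,560),interpolation=cv2.INTER_CUBIC),alpha=1.5)); 
cv2.imwrite("pics/c16.png",cv2.convertScaleAbs(cv2.resize(b[155:255,200:340],None,fx=5.5,fy=5.5,interpolation=cv2.INTER_CUBIC),alpha=1.5))
```

```text
[  0.34286645 -18.76580044 256.28595845] [1.03552082 1.96504216 8.52152327]
```

View pics/c16.png

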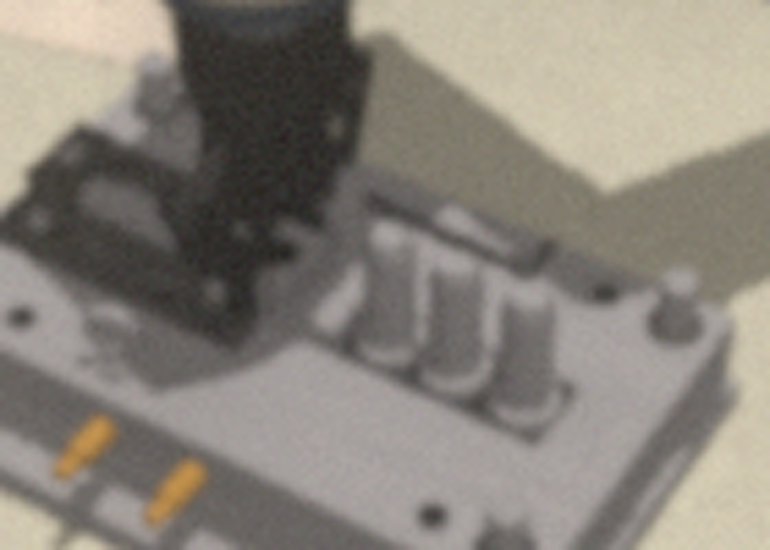

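View pics/s16.png

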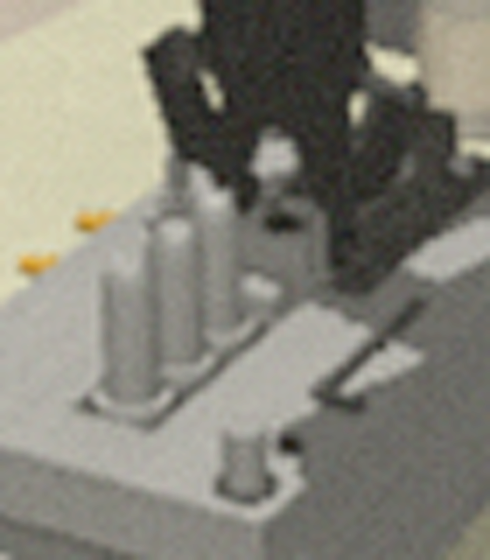

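All three cores stand upright. Backing up further to check the pull.

Emit:
send_rows(commands=[{"tx":-0.0005,"ty":0.0,"tz":0.0,"rx":0.0,"ry":0.0,"rz":0.0,"hand":0.3},{"tx":-0.0005,"ty":0.0,"tz":0.0,"rx":0.0,"ry":0.0,"rz":0.0,"hand":0.3}])

```text
clock: 17.83
tool_pos: [557.5, -41.5, 256.3]
ee_rot: [[-0.137, 0.991, 0.001], [0.991, 0.137, 0.001], [0.0, 0.001, -1.0]]
force: [1.5, 5.6, 7.9]
gripper_width: 0.455
```

Emit:
send_rows(commands=[{"tx":-0.0005,"ty":0.0,"tz":0.0,"rx":0.0,"ry":0.0,"rz":0.0,"hand":0.3},{"tx":-0.0005,"ty":0.0,"tz":0.0,"rx":0.0,"ry":0.0,"rz":0.0,"hand":0.3}])

```text
clock: 18.0
tool_pos: [557.6, -41.7, 256.3]
ee_rot: [[-0.137, 0.991, 0.001], [0.991, 0.137, 0.001], [0.001, 0.001, -1.0]]
force: [0.3, 10.2, 9.3]
gripper_width: 0.454
```

Backing up is resisted by a +10 N forward pull, and pushing on by -13.5 N, against 3-4 N of plain sliding. So the ball is in the notch, centred near TCP y=-41.1. I'll return to zero push.

Emit:
send_rows(commands=[{"tx":0.0005,"ty":0.0,"tz":0.0,"rx":0.0,"ry":0.0,"rz":0.0,"hand":0.3},{"tx":0.001,"ty":0.0,"tz":0.0,"rx":0.0,"ry":0.0,"rz":0.0,"hand":0.3},{"tx":0.0012,"ty":0.0,"tz":0.0,"rx":0.0,"ry":0.0,"rz":0.0,"hand":0.3},{"tx":0.0012,"ty":0.0,"tz":0.0,"rx":0.0,"ry":0.0,"rz":0.0,"hand":0.3},{"tx":0.0012,"ty":0.0,"tz":0.0,"rx":0.0,"ry":0.0,"rz":0.0,"hand":0.3},{"tx":0.0012,"ty":0.0,"tz":0.0,"rx":0.0,"ry":0.0,"rz":0.0,"hand":0.3},{"tx":0.0012,"ty":0.0,"tz":0.0,"rx":0.0,"ry":0.0,"rz":0.0,"hand":0.3}])

```text
clock: 18.58
tool_pos: [557.5, -41.2, 256.3]
ee_rot: [[-0.137, 0.991, 0.001], [0.991, 0.137, -0.0], [-0.0, 0.001, -1.0]]
force: [2.0, -0.3, 8.1]
gripper_width: 0.458
```

Run:
```python
from h import *
s=readout.observe(); print(mould(s["tool_pos"]),s["force"],s["qd"],s["clock"],s["gripper_width"]*85); im=viewer.capture("wrist")
cv2.imwrite("pics/w17.png",cv2.resize(im,(800,600),interpolation=cv2.INTER_CUBIC)); c=cam("wrist",s); k=.7
for n,(x,y,z) in dict(c=(397,213,148),nose=(398,266,90),body=(398,380,106)).items(): print(n,mould(cast(c,((x+.5)*k-.5,(y+.5)*k-.5),z)))
```

```text
[  0.34566956 -18.73479346 256.28857188] [ 1.96766989 -0.34036049  8.07092371] [-4.68226132e-04 -1.15712822e-04  8.65232003e-04  1.09465617e-03
  6.67712153e-04 -2.10206392e-05] 18.5833 38.90929263405163
c [-2.93503740e-02  4.26784729e+01  1.48000000e+02]
nose [ 0.24081623 22.76421675 90.        ]
body [  0.21379867  -2.32021671 106.        ]
```

View pics/w17.png

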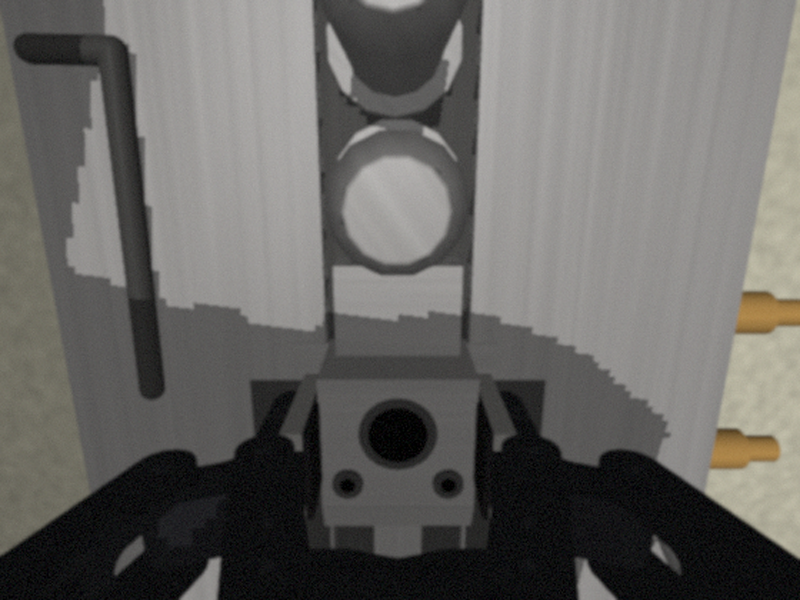

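Everything reads as finished. The push on the slide is about 0 N, the nose is at y≈23 with the core's flange front at about 26, and all three cores stand. Handing in.

Run:
```python
from plant import sign_off, readout
print(sign_off()); s=readout.observe(); print(s["clock"],s["force"],s["gripper_width"])
```

```text
the job is handed in; nothing more can be done
None
the job is handed in; nothing more can be done
```

The tipped core stands upright next to the other two and has been let go. The slide is held in the notch. I handed the job in at about 18.6 s; it gives no verdict.

**Core:** I gripped the tipped core's shank, swung it to about 15° off upright with the foot's edge on the floor, and let go; it settled upright. I then regripped it from above and slid it against core_b, which moved core_b a few millimetres towards core_a.

**Slide:** I gripped the slide's body with a 50 N grip and pushed it about 56 mm. Sliding took 3–5 N at slow speed. Near the end I felt a forward pull, then 13.5 N against going on. Backing up met a 10 N pull forwards. I stopped in the middle, with about 0 N push on the slide.

**Last checks:**
- **Cores:** all three stand upright in the scene and side pictures. The righted core's axis is about 87 mm from the end wall.
- **Clearance:** about 3 mm between the slide's nose and that core's flange.
- **Bystanders:** the hex key and eye bolt looked undisturbed. I measured none of the bystanders again at the end.

**What failed or disagreed:**
- **First righting attempt:** pressing the core's foot on the floor and pushing showed no clear turning in the grip, so I backed off and tilted the tool 5° further instead.
- **Notch position:** the screw above the ball suggested about 60 mm of travel, but the notch was felt at about 56 mm. I trusted the force.
- **Vertical force:** the wrist showed about 8 N upward while holding the slide, and lifting the tool 0.6 mm did not clear it.

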